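Make up two balance-check kits

TASK

Make up the two balance-check kits. The blue carrier takes the amber dropper bottle, the largest of the three weights standing on the bench and the blue-capped vial; the red carrier takes the smallest of them and the red-capped vial, which someone has put back into the blue carrier by mistake. Stand each upright, right down in the pocket made for its size (in the blue carrier the widest is for the bottle, the middle one for the weight and the narrowest for the vial; in the red one the narrow pocket is for the weight, the wide one for the vial), and leave the middle weight, the black-capped vial and the rubber stopper where they are.

Things in the scene. Friction and masses are not known exactly. Their poses are not given: they have to be found in the camera images.
- blue_carrier: fixed blue tray, grey insert, 74 (x) by 187 (y) by 20 mm high, low wire bails 18 mm out at the y ends. Origin: centre of its underside; z up, y along its 3 round pockets (all x = 0): bottle pocket 45 mm wide at y +60, weight 40 mm at y 0, vial 35 mm at y -60. Mouths at z 20 with 3 mm chamfer, blue floors at z 8 mm. The red-capped vial starts in its vial pocket.
- red_carrier: fixed red tray, grey insert, 74 (x) by 117 (y) by 20 mm high, low wire bails 18 mm out at the y ends. Origin: centre of its underside; z up, y along its 2 round pockets (both x = 0): weight pocket 28 mm wide at y +30, vial pocket 35 mm at y -30. Mouths at z 20 mm with 3 mm chamfer, flat red floors at z 8 mm.
- dropper_bottle_mid (a point): amber dropper bottle with a black rubber teat, 103 mm high, loose; body 35 mm in diameter up to 66 mm height, black collar 24 mm up to 74 mm, teat 17 mm to the top. The point is on its vertical axis, half-way up; z is up. Grip the body high up (or the collar or teat), so that the palm clears the teat; the lowest 12 mm go into the pocket.
- weight_200g_mid (a point): the largest of the three polished metal check weights, 30 mm in diameter, 52 mm high with its knob, 200 g, loose. It grips as a 30 mm cylinder over its whole height. The point is on its vertical axis, half-way up; z is up. Grip it above its lowest 15 mm, since the lowest 12 mm go into the pocket. 
- weight_50g_mid (a point): the smallest of the three polished metal check weights, 18 mm in diameter, 34 mm high with its knob, 50 g, loose. It grips as an 18 mm cylinder over its whole height. The point is on its vertical axis, half-way up; z is up. Grip it above its lowest 15 mm, since the lowest 12 mm go into the pocket. 
- vial_2_mid (a point): glass vial with a blue cap, 25 mm in diameter (cap 21 mm, above 48 mm), 54 mm high, loose. The point is on its vertical axis, half-way up; z is up. Grip it above its lowest 15 mm, since the lowest 12 mm go into the pocket. 
- vial_4_mid (a point): glass vial with a red cap, 25 mm in diameter (cap 21 mm, above 48 mm), 54 mm high, loose; at the start it stands in the vial pocket of the blue carrier. The point is on its vertical axis, half-way up; z is up. Grip it above its lowest 15 mm, since the lowest 12 mm go into the pocket. 
- weight_100g_mid (a point): the middle one of the three check weights, 24 mm in diameter, 42 mm high, loose, not for these kits. The point is on its vertical axis, half-way up; z is up. 
- vial_1_mid (a point): glass vial with a black cap, 25 mm in diameter, 54 mm high, loose, not for these kits. The point is on its vertical axis, half-way up; z is up. 
- rubber_stopper_mid (a point): orange-brown rubber stopper, 31 mm in diameter, 25 mm high, loose, not for these kits. The point is on its vertical axis, half-way up; z is up. 

How it is judged (in metres and radians):
At the end, for the whole second after the job is handed in: Each of the five stands upright (0.1 rad) and at rest in its own pocket, its axis within 8 mm of the pocket's centre (carrier x and y) and its foot within 4 mm of the pocket's floor; the middle weight, black-capped vial and stopper are within 15 mm of where they started (x of dropper_bottle_mid in the frame of blue_carrier between -0.008 and 0.008 m and y of dropper_bottle_mid in the frame of blue_carrier between 0.052 and 0.068 m and z of dropper_bottle_mid in the frame of blue_carrier between 0.0555 and 0.0635 m and angle between each of dropper_bottle_mid, weight_200g_mid, vial_2_mid, weight_50g_mid, vial_4_mid's own z axis and vertical below 0.1 rad and linear speed of each of dropper_bottle, weight_200g, vial_2, weight_50g, vial_4 below 0.02 m/s and x of weight_200g_mid in the frame of blue_carrier between -0.008 and 0.008 m and y of weight_200g_mid in the frame of blue_carrier between -0.008 and 0.008 m and z of weight_200g_mid in the frame of blue_carrier between 0.03 and 0.038 m and x of vial_2_mid in the frame of blue_carrier between -0.008 and 0.008 m and y of vial_2_mid in the frame of blue_carrier between -0.068 and -0.052 m and z of vial_2_mid in the frame of blue_carrier between 0.031 and 0.039 m and x of weight_50g_mid in the frame of red_carrier between -0.008 and 0.008 m and y of weight_50g_mid in the frame of red_carrier between 0.022 and 0.038 m and z of weight_50g_mid in the frame of red_carrier between 0.021 and 0.029 m and x of vial_4_mid in the frame of red_carrier between -0.008 and 0.008 m and y of vial_4_mid in the frame of red_carrier between -0.038 and -0.022 m and z of vial_4_mid in the frame of red_carrier between 0.031 and 0.039 m and distance of each of weight_100g_mid, vial_1_mid, rubber_stopper_mid from where it was at the start of the episode below 0.015 m); the robot touches nothing.
It fails at once if the middle weight is pushed more than 15 mm from its place (distance of weight_100g_mid from where it was at the start of the episode above 0.015 m).
It fails at once if the black-capped vial is pushed more than 15 mm from its place (distance of vial_1_mid from where it was at the start of the episode above 0.015 m).
It fails at once if the rubber stopper is pushed more than 15 mm from its place (distance of rubber_stopper_mid from where it was at the start of the episode above 0.015 m).
It also fails if it takes over 125 s, if anything falls off the work surface, if the arm or the gripper's body presses on something with over 40 N, if the wrist force passes 120 N, or if a joint passes its speed limit or range.

ROBOT

A 6-joint arm with a two-finger parallel gripper is mounted at the origin on a cart in front of the work surface, level with it; the furniture and walls round the work are solid. World frame = base frame: x ahead of the robot, y to its left, z up, the work surface at z = 0. Lengths are in m, angles in degrees, forces in N, time in s.
With the tool pointing down it reaches from about 0.325 to 0.775 m from the base axis. Payload 9.3 kg.
Tool frame: the origin (TCP) lies at the very end of the fingers, on their centre line; the grasp point (between the pads) lies 19 mm behind it; z points along the fingers, y is the direction in which the jaws open and shut (so a half turn about z gives the same grasp; the last joint's range is limited). The gripper opens to 85 mm and grips with 20 to 120 N. Pads are 22 mm wide; open, the fingers measure 114 mm over their backs; the gripper's body (76 mm by 85 mm) begins 54 mm behind the grasp point. The pads swing forward as they close: fully open they stand 13 mm farther back than shut.
Start: joints at [-76.582, 14.817, 1.232, 76.415, 0, 81.257], TCP at [0.207, -0.509, 0.194] pointing down, gripper open.
Joint ranges: [-174.27, 174.27], [-52.1, 104.24], [-59.71, 78.15], [-110.17, 111.67], [-87.03, 83.33], [-180, 180]. Speed limits (degrees/s): [127.2, 127.2, 159.86, 180, 180, 180].

INTERFACE

Orientations are given as a 3x3 rotation matrix whose columns are the frame's x, y, z axes.
In Python, from bench import arm gives the robot as it stands.
- The arm moves only by the tool play_rows, never from a script. Its argument "rows" is a list of rows, each an object of numbers: "rx", "ry", "rz": the turn, a rotation vector about the tool's x, y, z in degrees; "tx", "ty", "tz": the shift along the tool's x, y, z in cm; "fingers": the closure in counts, from 0 (fully open) to 255 (shut). In form: [{"rx": .., "ry": .., "rz": .., "tx": .., "ty": .., "tz": .., "fingers": ..}, ...]. A call has 1 to 12 rows; each row shifts and turns the commanded pose from where the row before left it, along the tool's axes as they then stand; what a row does not reach is not made up. A row lasts 1/12 s, in which the tool goes at most 41.7 mm and 7.16 degrees, less where a joint would pass 70% of its speed; a pose out of reach is approached as far as the arm can. A call with a gripper value outside its range is refused whole. The fingers move at their own pace and stop on an object; "squeeze" is the grip in N (left out, the last holds). Time passes only in rows, so rows that do not move let the fingers close. It gives the time, the measured TCP pose, the force and the opening at its end, in the units of the state.
- arm.get_state(): the state, without advancing time (a new reading comes with each control period).
- arm.camera(name): name is "side" or "top"; returns the picture (420x560x3 uint8, red, green, blue); there is no depth.
- arm.camera_model(name): a dict with "mtx" (3x3 intrinsics, pixels), "dist_coeffs" ([k1, k2, p1, p2, k3] as OpenCV has them; the pictures are not rectified), "xyz" and "orientation" of the camera in the world. Camera axes: x right, y down, z forward; pixel columns grow to the right and rows downward; lengths in m; the calibration is good to about 2 mm. A picture is of the moment at which its call begins. camera_model takes no time and is no camera call.
- arm.finish_job(): hands the job in, once; it reports no verdict.
Trained networks look in the newest picture that a camera, given by its name, has taken for a name from the list of things; names that differ only in an ending like _2 or _b are one class to them, and where a whole thing is asked for, a point or a joint stands for the part that bears it (a point fixed in the world has none). Each returns a list of dicts, best first, with "conf" (0 to 1); they miss things now and then, are a little off and sometimes report something else, mostly with a low value. They report only what shows in the picture. A call takes as long as a camera call.
- arm.search_frame(thing, camera): "bbox" ([left, top, right, bottom] in pixels, round what is visible of it).
- arm.place_of(thing, camera): "centre" ([row, column] in pixels: a listed point, or the origin of a listed thing).
The state is a dict: "t": time; "joints": joint angles; "joint_vel": joint speeds; "joint_efforts": joint torques, N m; "position": TCP position; "eef_rot": TCP orientation; "wrist_force": force on the tool from outside, world axes, zero at the start; "ft_torque": the same for the moment, N m; "opening": opening from 0.0 (shut) to 1.0 (fully open).
Only numpy, scipy, OpenCV 4.12 (cv2) and the standard library are available. Lean on these libraries where they do the work, as an engineer would, in place of code of your own. Each camera call takes 0.05 s, during which the arm holds its last target.

## Working session

There is one attempt and no reset: what is moved stays moved. The work goes in short steps, Python scripts to look and compute and a tool call to move; the robot and the scene stay as the last step left them, time stands still between calls to the robot, and variables do not carry over. Pictures are saved under pics/ and viewed, and the job is handed in when it is done.

Besides the shell and the picture viewer there is one more tool, called after "Request:" as name([rows], argument=value, ...), one row to a line, values as JSON. play_rows: Moves the arm, as the interface text tells. Its arguments: {"type":"object","properties":{"rows":{"type":"array"},"squeeze":{"type":"number"}},"required":["rows"]}

```bash
ls; mkdir -p pics
python3 - <<'E'
from bench import arm
import cv2
for n in ("side","top"):
    im=arm.camera(n); cv2.imwrite(f"pics/{n}0.png",im[:,:,::-1])
    m=arm.camera_model(n); print(n,m)
s=arm.get_state(); print(s)
E
```

```text
pics
side {'mtx': array([[496.85961807,   0.        , 274.51502383],
       [  0.        , 496.85961807, 206.92315992],
       [  0.        ,   0.        ,   1.        ]]), 'dist_coeffs': array([-0.14548171,  0.        ,  0.        ,  0.        ,  0.        ]), 'xyz': array([ 0.31827863, -0.8968656 ,  0.52679231]), 'orientation': array([[ 0.96921785, -0.1126311 ,  0.21893147],
       [-0.24617328, -0.45753464,  0.85443594],
       [ 0.00393267, -0.88202964, -0.47117751]])}
top {'mtx': array([[391.66662897,   0.        , 281.14625208],
       [  0.        , 391.66662897, 207.12330849],
       [  0.        ,   0.        ,   1.        ]]), 'dist_coeffs': array([0.02174557, 0.        , 0.        , 0.        , 0.        ]), 'xyz': array([ 0.38384919, -0.06296894,  0.92172493]), 'orientation': array([[-9.41585906e-04, -9.87149442e-01,  1.59797037e-01],
       [-9.99965854e-01,  2.24139545e-03,  7.95408060e-03],
       [-8.21003458e-03, -1.59784091e-01, -9.87117845e-01]])}
{'t': 0.1, 'joints': array([-7.65842391e+01,  1.48480113e+01,  1.19344074e+00,  7.64147126e+01,
        2.06427816e-03,  8.12578680e+01]), 'joint_vel': array([-0.04219436, -0.11124271,  0.08412251, -0.01101438,  0.0316484 ,
        0.14505217]), 'joint_efforts': array([ 6.03560635e-03, -5.56690586e+01,  3.45074272e+01,  1.14035147e-02,
       -1.49026541e-04,  1.15744832e-06]), 'position': array([ 0.20738709, -0.50908657,  0.19331756]), 'eef_rot': array([[ 9.26148048e-01,  3.77160089e-01, -2.45512260e-04],
       [ 3.77160105e-01, -9.26147316e-01,  1.18458126e-03],
       [ 2.19396252e-04, -1.18969505e-03, -9.99999268e-01]]), 'wrist_force': array([-0.01761119,  0.32938576, -0.14035905]), 'ft_torque': array([-0.03810016, -0.01955215,  0.08106613]), 'opening': 0.997033592417083}
```

View pics/side0.png

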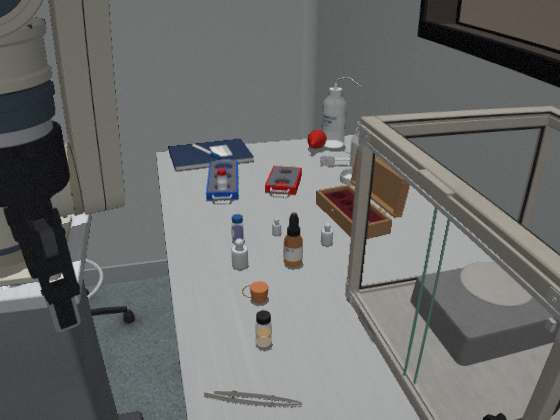

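View pics/top0.png

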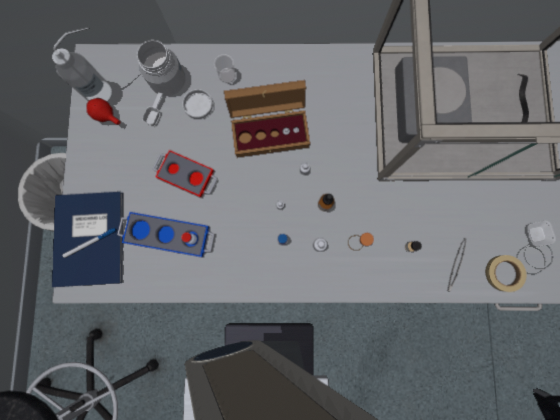

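```bash
cat > h.py <<'E'
import numpy as np, cv2
from bench import arm
from scipy.spatial.transform import Rotation as R
CM={n:arm.camera_model(n) for n in("side","top")}
def ray(cam,u,v):
    m=CM[cam]; p=cv2.undistortPointsIter(np.array([[[u,v]]],float),m['mtx'],m['dist_coeffs'],None,None,(3,50,1e-9))[0,0]
    d=m['orientation']@np.array([p[0],p[1],1]); return m['xyz'],d/np.linalg.norm(d)
def at_z(cam,u,v,z):
    o,d=ray(cam,u,v); return o+d*(z-o[2])/d[2]
def proj(cam,P):
    m=CM[cam]; Rw=m['orientation'].T; t=-Rw@m['xyz']
    return cv2.projectPoints(np.atleast_2d(np.array(P,float)),cv2.Rodrigues(Rw)[0],t,m['mtx'],m['dist_coeffs'])[0][:,0]
def snap(cam,name,crop=None,scale=1):
    im=arm.camera(cam)[:,:,::-1]
    if crop: im=im[crop[1]:crop[3],crop[0]:crop[2]]
    if scale!=1: im=cv2.resize(im,None,fx=scale,fy=scale,interpolation=cv2.INTER_CUBIC)
    cv2.imwrite(f'pics/{name}.png',im)
E
python3 - <<'E'
from h import *
H=dict(dropper_bottle_mid=.0515,weight_200g_mid=.026,weight_50g_mid=.017,vial_2_mid=.027,vial_4_mid=.035,weight_100g_mid=.021,rubber_stopper_mid=.0125,blue_carrier=0,red_carrier=0)
for c in("top","side"):
  for k,z in H.items():
    if k=='vial_4_mid':continue
    for r in arm.place_of(k,c)[:5]:
        v,u=r['centre']; print(c,k,round(r['conf'],2),(round(u),round(v)),at_z(c,u,v,z).round(4)[:2])
print(arm.get_state()['t'])
E
```

```text
top dropper_bottle_mid 0.49 (326, 200) [ 0.5403 -0.158 ]
top dropper_bottle_mid 0.38 (189, 239) [0.453  0.1498]
top weight_200g_mid 0.59 (319, 242) [ 0.4469 -0.1422]
top weight_50g_mid 0.43 (279, 199) [ 0.5494 -0.0511]
top vial_2_mid 0.6 (281, 240) [ 0.4531 -0.056 ]
top weight_100g_mid 0.61 (305, 168) [ 0.6221 -0.1115]
top rubber_stopper_mid 0.56 (367, 240) [ 0.4524 -0.2546]
top blue_carrier 0.85 (167, 232) [0.4751 0.2134]
top red_carrier 0.81 (186, 174) [0.6142 0.1742]
top red_carrier 0.24 (300, 168) [ 0.6299 -0.1006]
side dropper_bottle_mid 0.61 (292, 239) [ 0.5393 -0.1628]
side dropper_bottle_mid 0.25 (239, 252) [ 0.4382 -0.1816]
side dropper_bottle_mid 0.24 (273, 230) [ 0.513  -0.1232]
side weight_200g_mid 0.92 (240, 255) [ 0.4452 -0.1539]
side weight_50g_mid 0.68 (275, 228) [ 0.5348 -0.0583]
side vial_2_mid 0.84 (238, 229) [ 0.4574 -0.062 ]
side vial_2_mid 0.7 (241, 253) [ 0.4467 -0.1484]
side weight_100g_mid 0.75 (328, 231) [ 0.6301 -0.1043]
side weight_100g_mid 0.46 (237, 228) [ 0.4582 -0.0493]
side rubber_stopper_mid 0.66 (263, 292) [ 0.4649 -0.2524]
side blue_carrier 0.98 (220, 184) [0.4624 0.2044]
side red_carrier 0.93 (288, 182) [0.6264 0.1758]
0.9
```

Run:
```python
from h import *
snap('top','t1',(115,140,255,265),5.5)
snap('top','t2',(255,150,425,270),4.5)
```

```text
(no output)
```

View pics/t1.png

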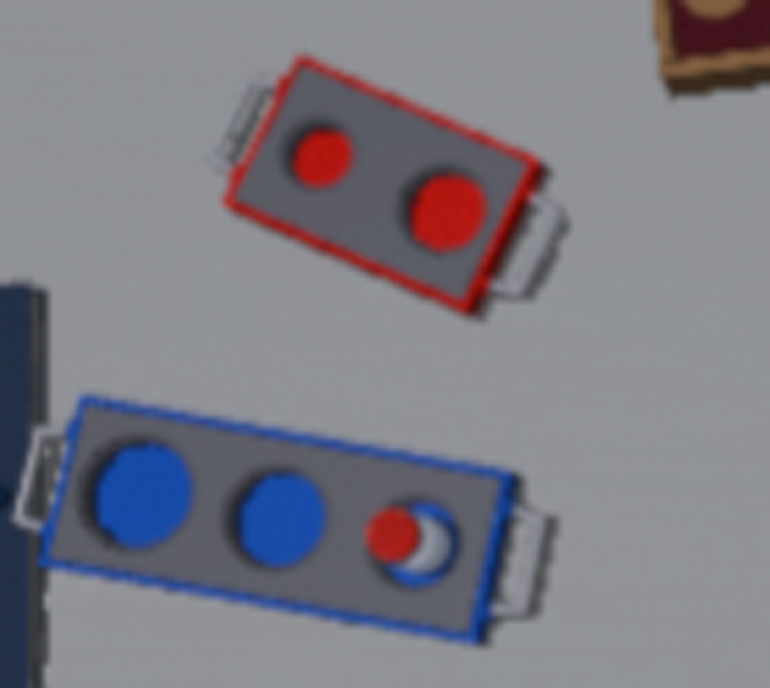

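View pics/t2.png

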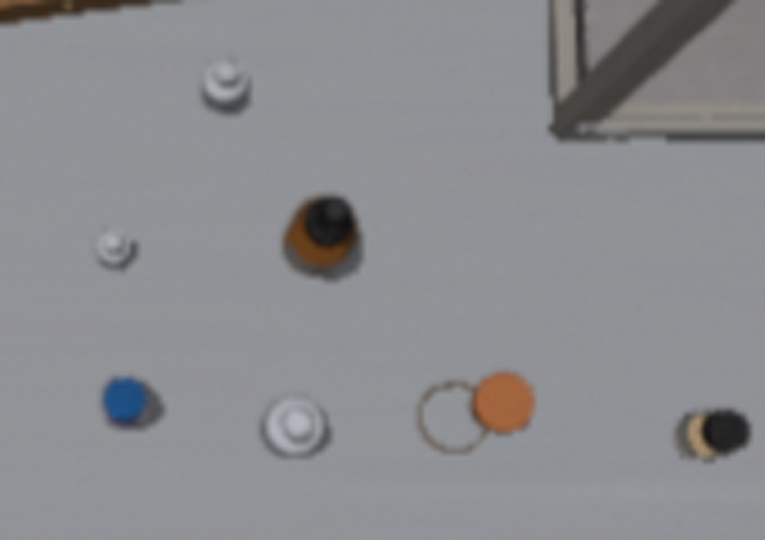

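```bash
cat > car.py <<'E'
from h import *
from scipy.optimize import minimize
from scipy.spatial import ConvexHull
def hullmask(pts):
    h=cv2.convexHull(pts.astype(np.float32)*16+0.0)
    m=np.zeros((420,560),np.uint8); cv2.fillConvexPoly(m,np.round(h).astype(int),255,cv2.LINE_AA,4); return m.astype(float)/255
def fit(cam,im,col,box,L,x0):
    f=im.astype(int); r,g,b=f[...,0],f[...,1],f[...,2]
    m=((b-r>35)&(b-g>15)) if col=='b' else ((r-g>45)&(r-b>45))
    mm=np.zeros_like(m); l,t,rr,bb=box; mm[t:bb,l:rr]=m[t:bb,l:rr]
    # biggest connected
    n,lab,st,_=cv2.connectedComponentsWithStats(mm.astype(np.uint8),connectivity=8)
    ys,xs=np.nonzero(np.isin(lab,[i for i in range(1,n) if st[i,4]>25]))
    tgt=hullmask(np.c_[xs,ys]+0.0)
    c=np.array([[sx*.037,sy*L/2,z] for sx in(-1,1) for sy in(-1,1) for z in(0,.02)])
    def cost(p):
        Rz=R.from_euler('z',p[2]).as_matrix(); P=c@Rz.T+np.array([p[0],p[1],0])
        return np.abs(hullmask(proj(cam,P))-tgt).sum()
    best=None
    for s in (.01,.004,.002):
        rs=minimize(cost,x0,method='Nelder-Mead',options=dict(initial_simplex=[x0,x0+[s,0,0],x0+[0,s,0],x0+[0,0,s*8]],xatol=1e-5,fatol=.01,maxiter=400)); x0=rs.x
    return x0,rs.fun,tgt.sum()
if __name__=='__main__':
    ims={c:arm.camera(c) for c in('top','side')}
    for c,bx,rx in(('top',(115,205,215,262),(153,145,218,200)),('side',(200,155,245,205),(262,160,305,200))):
        for n,col,box,L,x0 in(('blue','b',bx,.187,[.473,.212,-.2]),('red','r',rx,.117,[.617,.175,-.4])):
            x,f,a=fit(c,ims[c],col,box,L,np.array(x0)); print(c,n,x[:2].round(4),np.degrees(x[2]).round(2),'cost',round(f,1),'area',a)
E
python3 car.py
```

```text
top blue [0.4553 0.2219] -0.13 cost 1304.7 area 4190.207843137255
top red [0.6145 0.176 ] -24.33 cost 53.9 area 1680.6941176470589
side blue [0.4773 0.2194] -14.89 cost 471.0 area 1799.9843137254902
side red [0.6163 0.1774] -23.35 cost 24.4 area 921.6666666666667
```

```bash
sed -i "s/(b-r>35)&(b-g>15)/(b-r>60)\&(b-g>40)/; s/200,155,245,205/203,158,243,205/" car.py; python3 car.py
python3 - <<'E'
from h import *
snap('side','s1',(150,130,330,280),4.2)
E
```

```text
top blue [0.4683 0.2151] -10.18 cost 60.3 area 2752.447058823529
top red [0.6145 0.1757] -24.34 cost 50.3 area 1676.0705882352943
side blue [0.4707 0.2198] -9.69 cost 70.3 area 1213.921568627451
side red [0.6163 0.1775] -23.4 cost 36.4 area 909.6745098039216
```

View pics/s1.png

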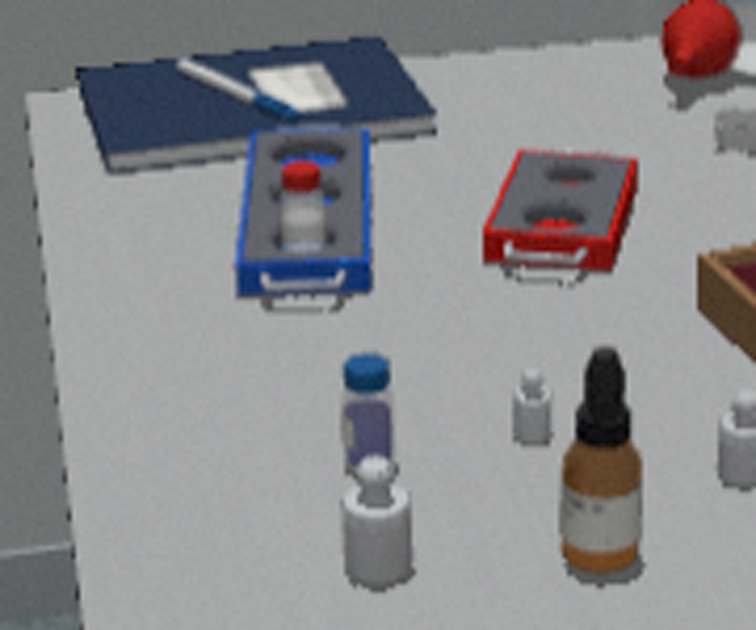

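```bash
cat > ov.py <<'E'
from h import *
B=(.469,.2165,-10.0); Rd=(.615,.1765,-24.0)
def pk(C,y):
    t=np.radians(C[2]); return np.array([C[0]-np.sin(t)*y, C[1]+np.cos(t)*y])
if __name__=='__main__':
    q=lambda x,y,z:at_z('top',x/4.5+255-.39,y/4.5+150-.39,z)[:2]
    it={}
    it['blue']=q(124,402,.054); it['w200']=q(297,424,.052); it['w50']=q(114,244,.034); it['bot']=q(334,211,.103); it['w100']=q(227,73,.042);it['stop']=q(504,402,.025);it['blk']=q(725,431,.054)
    dims={'blue':(25,54,21),'w200':(30,36,30),'w50':(18,22,18),'bot':(35,66,35),'w100':(24,28,24),'stop':(31,25,31),'blk':(25,54,21)}
    for k,v in it.items(): print(k,v.round(4))
    for c,cr,s in(('top',(115,140,255,265),5.5),('top',(255,150,425,270),4.5),('side',(190,145,345,350),3)):
        im=arm.camera(c)[:,:,::-1][cr[1]:cr[3],cr[0]:cr[2]]; im=cv2.resize(im,None,fx=s,fy=s,interpolation=cv2.INTER_CUBIC)
        def dr(P,col):
            p=(proj(c,P)-np.array(cr[:2])+.5)*s-.5; cv2.polylines(im,[np.round(p*8).astype(int)],True,col,1,cv2.LINE_AA,3)
        a=np.linspace(0,2*np.pi,40,endpoint=False)
        circ=lambda xy,r,z:np.c_[xy[0]+r*np.cos(a),xy[1]+r*np.sin(a),0*a+z]
        for C,L,ps in((B,.187,((.06,.045),(0,.04),(-.06,.035))),(Rd,.117,((.03,.028),(-.03,.035)))):
            t=R.from_euler('z',C[2],degrees=True).as_matrix()
            for z in(0,.02): dr(np.array([[sx*.037,sy*L/2,z] for sx,sy in((1,1),(1,-1),(-1,-1),(-1,1))])@t.T+[C[0],C[1],0],(0,255,255))
            for y,d in ps: dr(circ(pk(C,y),d/2,.008),(0,255,0)); dr(circ(pk(C,y),d/2+.003,.02),(255,255,0))
        for k,v in it.items():
            d,h,dt=dims[k]; dr(circ(v,d/2000,0),(0,255,0)); dr(circ(v,dt/2000,h/1000),(0,255,255))
        cv2.imwrite(f'pics/ov_{c}_{cr[0]}.png',im)
E
python3 ov.py
```

```text
blue [ 0.4529 -0.0582]
w200 [ 0.4421 -0.1432]
w50 [ 0.5352 -0.0531]
bot [ 0.539  -0.1577]
w100 [ 0.6229 -0.1113]
stop [ 0.455  -0.2508]
blk [ 0.4385 -0.3516]
```

View pics/ov_top_115.png

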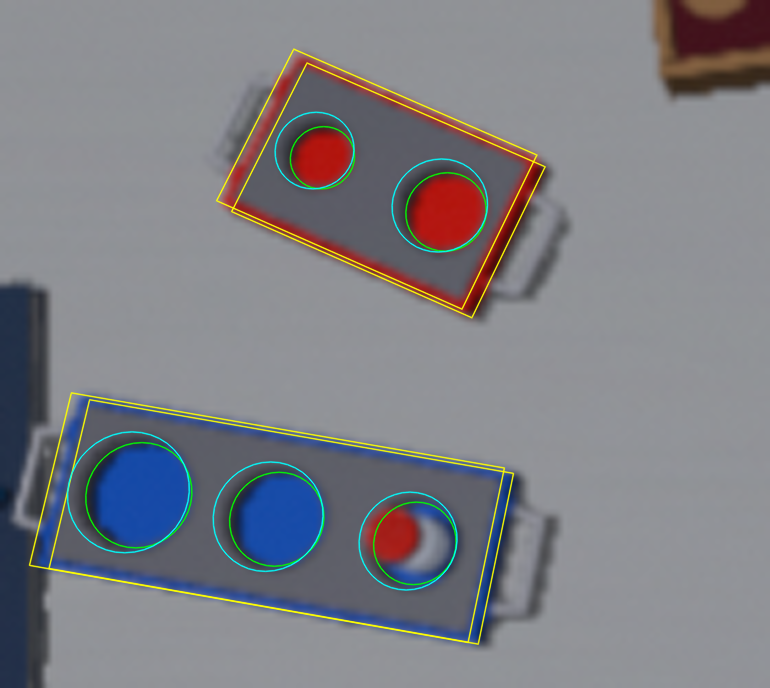

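View pics/ov_top_255.png

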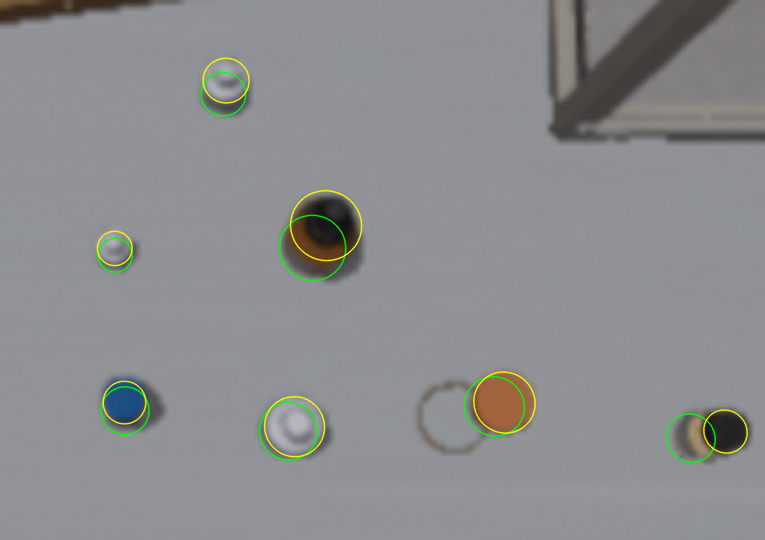

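View pics/ov_side_190.png

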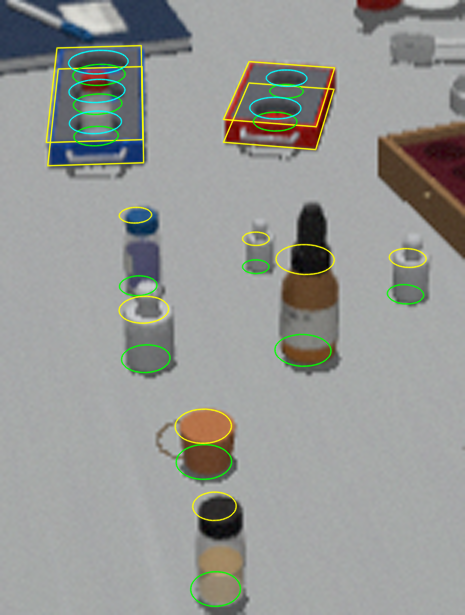

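```bash
cat > ov2.py <<'E'
from ov import *
def show(it,crops,B=B,Rd=Rd,tag='z'):
  dims={'blue':[(25,0),(25,48),(21,54)],'w200':[(30,0),(30,36)],'w50':[(18,0),(18,22)],'bot':[(35,0),(35,60),(24,74),(17,103)],'w100':[(24,0),(24,28)]}
  for n,(c,cr,s) in enumerate(crops):
    im=arm.camera(c)[:,:,::-1][cr[1]:cr[3],cr[0]:cr[2]]; im=cv2.resize(im,None,fx=s,fy=s,interpolation=cv2.INTER_NEAREST)
    a=np.linspace(0,2*np.pi,60,endpoint=False)
    def dr(P,col):
        p=(proj(c,P)-np.array(cr[:2])+.5)*s-.5; cv2.polylines(im,[np.round(p*8).astype(int)],True,col,1,cv2.LINE_AA,3)
    circ=lambda xy,r,z:np.c_[xy[0]+r*np.cos(a),xy[1]+r*np.sin(a),0*a+z]
    for k,v in it.items():
        for d,h in dims[k]: dr(circ(v,d/2000,h/1000),(0,255,0) if h==0 else (0,255,255))
    cv2.imwrite(f'pics/{tag}{n}.png',im)
E
python3 - <<'E'
from ov2 import *
show({'w50':(.5352,-.0531),'bot':(.541,-.158),'blue':(.4529,-.0582),'w200':(.4421,-.1432)},[('top',(265,185,345,250),9.5)])
E
```

```text
(no output)
```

View pics/z0.png

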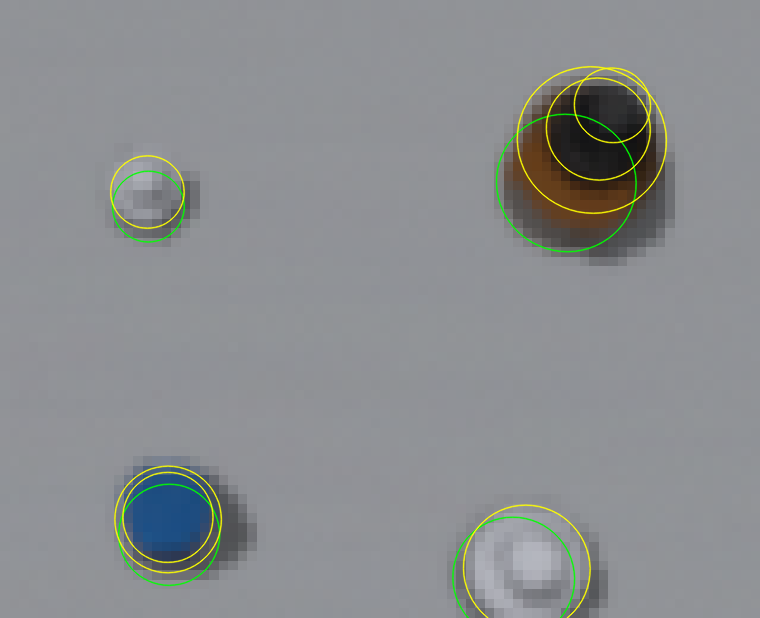

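Request:
play_rows([
  {"rz": -7.1,"fingers": 0},
  {"rz": -7.1},
  {"rz": -7.1},
  {"rz": -7.1},
  {"rz": -7.1},
  {"rz": -7.1},
  {"rz": -7.1},
  {"rz": -7.1},
])

```text
$.rows[0]: bad value
```

```bash
cat > pl.py <<'E'
from h import *
def plan(x,y,z,yaw=None):
    s=arm.get_state(); Rm=s['eef_rot']; p=s['position']; a=np.degrees(np.arctan2(Rm[1,0],Rm[0,0]))
    print('t',round(s['t'],2),'pos',p.round(4),'yaw x',a.round(2),'open',round(s['opening'],3),'F',s['wrist_force'].round(1),'j',s['joints'].round(0))
    d=np.array([x,y,z])-p
    if yaw is not None: print('rz total',round(-(yaw-a),1)); A=np.radians(yaw); Rm=np.array([[np.cos(A),np.sin(A),0],[np.sin(A),-np.cos(A),0],[0,0,-1]])
    tl=Rm.T@d*100; print('tool shift cm (with final yaw)',tl.round(2),'norm',np.linalg.norm(d).round(3),'rows',np.linalg.norm(d)/.0417)
if __name__=='__main__':
    import sys; plan(*map(float,sys.argv[1:]))
E
python3 - <<'E'
from pl import *
from ov import pk
B=(.4685,.2145,-10);Rd=(.615,.176,-24)
for y in(.06,0,-.06): print('B',y,pk(B,y))
for y in(.03,-.03): print('R',y,pk(Rd,y))
print('redcap',at_z('top',186.1,237.1,.062))
plan(.458,.156,.13,80)
E
```

```text
B 0.06 [0.47891889 0.27358847]
B 0 [0.4685 0.2145]
B -0.06 [0.45808111 0.15541153]
R 0.03 [0.6272021  0.20340636]
R -0.03 [0.6027979  0.14859364]
redcap [0.45675729 0.15292178 0.062     ]
t 1.45 pos [ 0.2075 -0.5094  0.1939] yaw x 22.16 open 1.001 F [-0.   0.3  0.6] j [-77.  15.   1.  76.  -0.  81.]
rz total -57.8
tool shift cm (with final yaw) [69.88 13.12  6.39] norm 0.714 rows 17.11840540803418
```

Request:
play_rows([
  {"rx": 0,"ry": 0,"rz": -7.1,"tx": 0,"ty": 0,"tz": 0,"fingers": 0},
  {"rx": 0,"ry": 0,"rz": -7.1,"tx": 0,"ty": 0,"tz": 0,"fingers": 0},
  {"rx": 0,"ry": 0,"rz": -7.1,"tx": 0,"ty": 0,"tz": 0,"fingers": 0},
  {"rx": 0,"ry": 0,"rz": -7.1,"tx": 0,"ty": 0,"tz": 0,"fingers": 0},
  {"rx": 0,"ry": 0,"rz": -7.1,"tx": 0,"ty": 0,"tz": 0,"fingers": 0},
  {"rx": 0,"ry": 0,"rz": -7.1,"tx": 0,"ty": 0,"tz": 0,"fingers": 0},
  {"rx": 0,"ry": 0,"rz": -7.1,"tx": 0,"ty": 0,"tz": 0,"fingers": 0},
  {"rx": 0,"ry": 0,"rz": -7.1,"tx": 0,"ty": 0,"tz": 0,"fingers": 0},
  {"rx": 0,"ry": 0,"rz": -1.0,"tx": 4.0,"ty": 0.8,"tz": 0,"fingers": 0},
  {"rx": 0,"ry": 0,"rz": 0,"tx": 4.0,"ty": 0.8,"tz": 0,"fingers": 0},
  {"rx": 0,"ry": 0,"rz": 0,"tx": 4.0,"ty": 0.8,"tz": 0,"fingers": 0},
  {"rx": 0,"ry": 0,"rz": 0,"tx": 4.0,"ty": 0.8,"tz": 0,"fingers": 0},
])

```text
t: 2.45
position: [0.2676, -0.3561, 0.1937]
eef_rot: [[0.175, 0.985, -0.0], [0.985, -0.175, 0.0], [0.0, -0.0, -1.0]]
wrist_force: [1.6, -0.2, 0.6]
opening: 1.004
```

```bash
python3 pl.py .457 .154 .13 80
```

```text
t 2.45 pos [ 0.2676 -0.3561  0.1937] yaw x 79.91 open 1.004 F [ 1.6 -0.2  0.6] j [-64.   5. -12.  74.   0.  36.]
rz total -0.1
tool shift cm (with final yaw) [53.52  9.79  6.37] norm 0.548 rows 13.136300213444498
```

Request:
play_rows([
  {"rx": 0,"ry": 0,"rz": 0,"tx": 4.05,"ty": 0.75,"tz": 0,"fingers": 0},
  {"rx": 0,"ry": 0,"rz": 0,"tx": 4.05,"ty": 0.75,"tz": 0,"fingers": 0},
  {"rx": 0,"ry": 0,"rz": 0,"tx": 4.05,"ty": 0.75,"tz": 0,"fingers": 0},
  {"rx": 0,"ry": 0,"rz": 0,"tx": 4.05,"ty": 0.75,"tz": 0,"fingers": 0},
  {"rx": 0,"ry": 0,"rz": 0,"tx": 4.05,"ty": 0.75,"tz": 0,"fingers": 0},
  {"rx": 0,"ry": 0,"rz": 0,"tx": 4.05,"ty": 0.75,"tz": 0,"fingers": 0},
  {"rx": 0,"ry": 0,"rz": 0,"tx": 4.05,"ty": 0.75,"tz": 0,"fingers": 0},
  {"rx": 0,"ry": 0,"rz": 0,"tx": 4.05,"ty": 0.75,"tz": 0,"fingers": 0},
  {"rx": 0,"ry": 0,"rz": 0,"tx": 4.05,"ty": 0.75,"tz": 0,"fingers": 0},
  {"rx": 0,"ry": 0,"rz": 0,"tx": 4.05,"ty": 0.75,"tz": 0,"fingers": 0},
  {"rx": 0,"ry": 0,"rz": 0,"tx": 4.05,"ty": 0.75,"tz": 0,"fingers": 0},
  {"rx": 0,"ry": 0,"rz": 0,"tx": 3,"ty": 0.5,"tz": 2,"fingers": 0},
])

```text
t: 3.45
position: [0.4389, 0.0984, 0.1765]
eef_rot: [[0.173, 0.985, 0.006], [0.985, -0.173, 0.001], [0.002, 0.006, -1.0]]
wrist_force: [0.4, -1.1, -0.6]
opening: 1.001
```

```bash
python3 pl.py .457 .154 .09 80
```

```text
t 3.45 pos [0.4389 0.0984 0.1765] yaw x 80.04 open 1.001 F [ 0.4 -1.1 -0.6] j [  2.   5. -13.  71.   0. 102.]
rz total 0.0
tool shift cm (with final yaw) [5.79 0.82 8.65] norm 0.104 rows 2.5038937929268195
```

Request:
play_rows([
  {"rx": 0,"ry": 0,"rz": 0,"tx": 3,"ty": 0.4,"tz": 2.5,"fingers": 0},
  {"rx": 0,"ry": 0,"rz": 0,"tx": 2.8,"ty": 0.4,"tz": 3,"fingers": 0},
  {"rx": 0,"ry": 0,"rz": 0,"tx": 0,"ty": 0,"tz": 2,"fingers": 0},
  {"rx": 0,"ry": 0,"rz": 0,"tx": 0,"ty": 0,"tz": 0,"fingers": 0},
  {"rx": 0,"ry": 0,"rz": 0,"tx": 0,"ty": 0,"tz": 0,"fingers": 0},
])

```text
t: 3.87
position: [0.4538, 0.151, 0.0986]
eef_rot: [[0.173, 0.985, -0.002], [0.985, -0.173, -0.001], [-0.001, -0.002, -1.0]]
wrist_force: [0.0, 0.2, 0.7]
opening: 1.002
```

```bash
python3 pl.py .457 .154 .025 80
python3 - <<'E'
from h import *
snap('top','a1',(130,170,270,290),5.5)
snap('side','a2',(140,80,330,230),4)
E
```

```text
t 3.87 pos [0.4538 0.151  0.0986] yaw x 80.01 open 1.002 F [0.  0.2 0.7] j [  8.  11. -18.  61.  -0. 108.]
rz total 0.0
tool shift cm (with final yaw) [0.35 0.26 7.36] norm 0.074 rows 1.7674193707392403
```

View pics/a1.png

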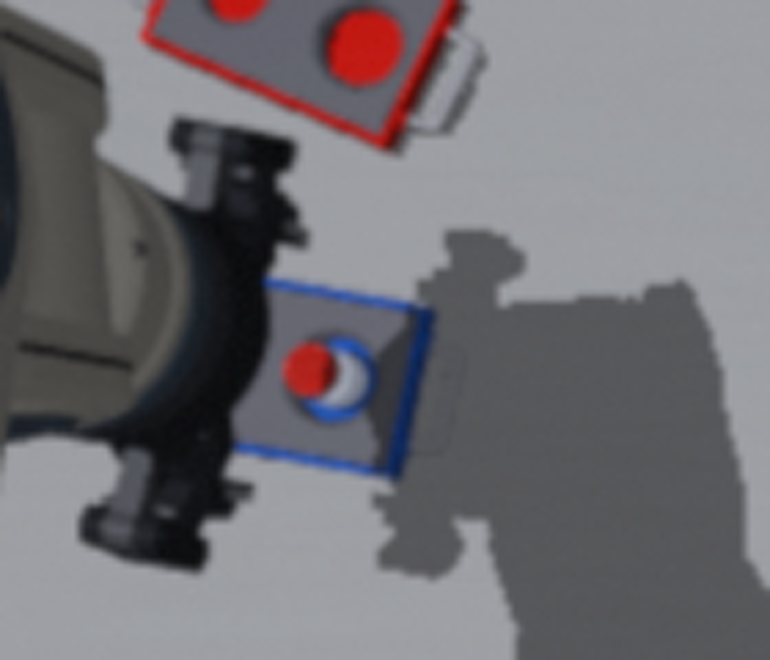

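View pics/a2.png

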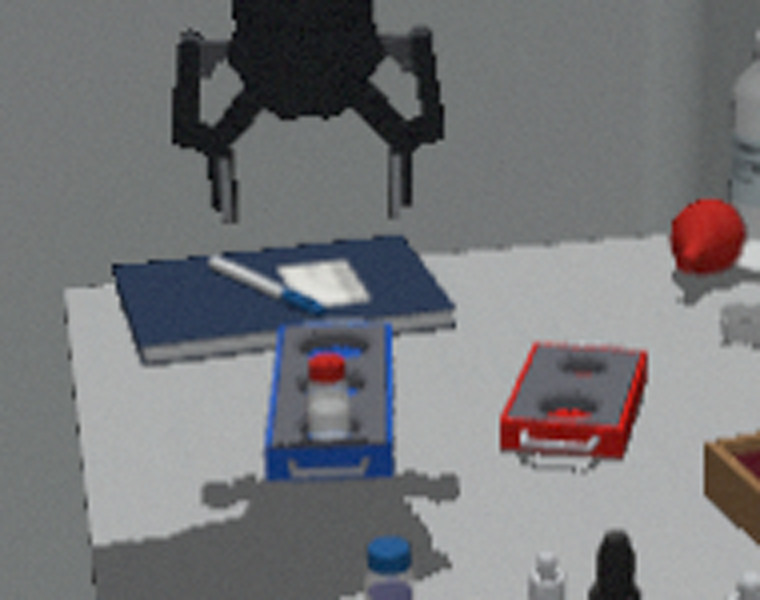

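Run:
```python
from h import *
t=lambda x,y:(np.array([x,y])/4+[140,80]-.4)
s=arm.get_state();p=s['position'];y=s['eef_rot'][:,1]
for z in(.0986,.1116):
  for w in(.0425,-.0425): 
    q=p+y*w; q[2]=z; print(proj('side',q))
print('seen',t(228,220),t(397,217))
print('vial cap top c', proj('side',[.457,.154,.062]),'seen',t(326,358))
print('seen vial at y .154 plane -> z.062:',at_z('side',*t(326,358),.062))
```

```text
[[237.45323162 155.01437404]]
[[200.06241767 156.03518333]]
[[237.28689206 149.69231865]]
[[199.70526074 150.70522158]]
seen [196.6 134.6] [238.85 133.85]
vial cap top c [[220.05682959 169.57089207]] seen [221.1 169.1]
seen vial at y .154 plane -> z.062: [0.45976297 0.1560928  0.062     ]
```

```bash
python3 pl.py .457 .154 .025 80
python3 - <<'E'
from h import *
snap('side','a3',(140,50,330,200),4)
s=arm.get_state(); print(s['joint_vel'].round(2))
E
```

```text
t 3.97 pos [0.4552 0.1506 0.1003] yaw x 79.92 open 0.99 F [0.1 0.  0.8] j [  8.  11. -18.  61.  -0. 108.]
rz total -0.1
tool shift cm (with final yaw) [0.37 0.12 7.53] norm 0.075 rows 1.808203331923395
[-0.33 -0.35 -0.07 -0.31  0.11  0.06]
```

View pics/a3.png

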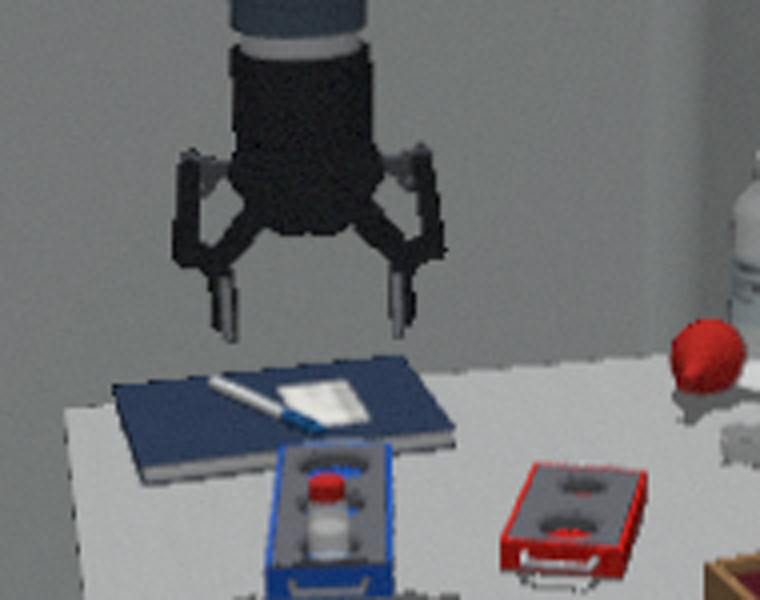

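Run:
```python
from h import *
o,d=ray('side',217.7,135)
for y in(.13,.151,.17,.2,.23,.25): print(y,(o+d*(y-o[1])/d[1]).round(4))
o,d=ray('top',165,232.7)
for z in(.1,.15,.2,.25): print(z,(o+d*(z-o[2])/d[2]).round(4))
# knuckle tops in side a3: 
o,d=ray('side',145+65,0)
for q in((190,250),(430,250),(190,155),(425,150)): 
    o,d=ray('side',q[0]/4+140,q[1]/4+50)
    print(q,[(o+d*(y-o[1])/d[1]).round(3) for y in(.151,.23)])
```

```text
0.13 [0.4523 0.13   0.1554]
0.151 [0.4551 0.151  0.1478]
0.17 [0.4576 0.17   0.141 ]
0.2 [0.4615 0.2    0.1301]
0.23 [0.4654 0.23   0.1193]
0.25 [0.468 0.25  0.112]
0.1 [0.4629 0.1881 0.1   ]
0.15 [0.4581 0.1728 0.15  ]
0.2 [0.4533 0.1575 0.2   ]
0.25 [0.4485 0.1423 0.25  ]
(190, 250) [array([0.392, 0.151, 0.205]), array([0.397, 0.23 , 0.181])]
(430, 250) [array([0.524, 0.151, 0.195]), array([0.539, 0.23 , 0.17 ])]
(190, 155) [array([0.395, 0.151, 0.257]), array([0.401, 0.23 , 0.237])]
(425, 150) [array([0.522, 0.151, 0.251]), array([0.538, 0.23 , 0.231])]
```

Run:
```python
from h import *
print(proj('side',[[.207,-.509,.194],[.207,-.509,.207],[.207+.377*.0425,-.509-.926*.0425,.207],[.207-.377*.0425,-.509+.926*.0425,.207]]))
snap('side','a4',None,1)
snap('top','a5',None,1)
```

```text
[[ 63.96552135 339.2384189 ]
 [ 60.99981898 329.16925168]
 [ 74.37192516 355.70018866]
 [ 49.47038494 305.76607631]]
```

View pics/a4.png

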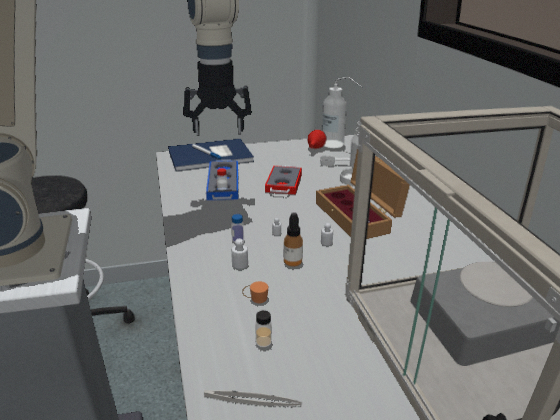

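View pics/a5.png

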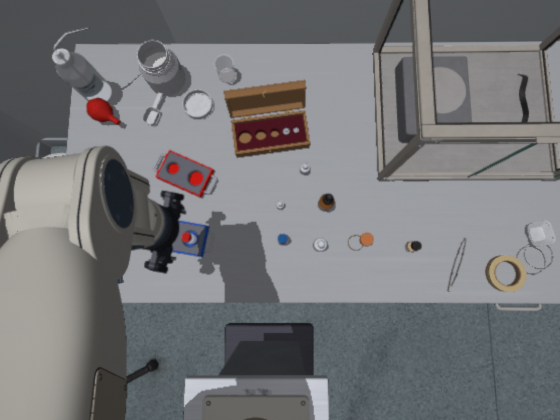

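Request:
play_rows([
  {"rx": 0,"ry": 0,"rz": 0,"tx": 0.3,"ty": 0.1,"tz": 2,"fingers": 0},
  {"rx": 0,"ry": 0,"rz": 0,"tx": 0,"ty": 0.1,"tz": 2,"fingers": 0},
  {"rx": 0,"ry": 0,"rz": 0,"tx": 0,"ty": 0,"tz": 2,"fingers": 0},
  {"rx": 0,"ry": 0,"rz": 0,"tx": 0,"ty": 0,"tz": 0,"fingers": 0},
  {"rx": 0,"ry": 0,"rz": 0,"tx": 0,"ty": 0,"tz": 0,"fingers": 0},
  {"rx": 0,"ry": 0,"rz": 0,"tx": 0,"ty": 0,"tz": 0,"fingers": 0},
])

```text
t: 4.62
position: [0.4579, 0.1534, 0.0403]
eef_rot: [[0.175, 0.985, 0.002], [0.985, -0.175, 0.0], [0.001, 0.002, -1.0]]
wrist_force: [0.3, 0.7, 0.7]
opening: 1.002
```

```bash
python3 pl.py .457 .154 .025 80
python3 - <<'E'
from h import *
snap('side','b1',(170,100,290,210),6)
E
```

```text
t 4.62 pos [0.4579 0.1534 0.0403] yaw x 79.93 open 1.002 F [0.3 0.7 0.7] j [  9.  14. -24.  52.  -0. 109.]
rz total -0.1
tool shift cm (with final yaw) [ 0.04 -0.1   1.53] norm 0.015 rows 0.3675040316234997
```

View pics/b1.png

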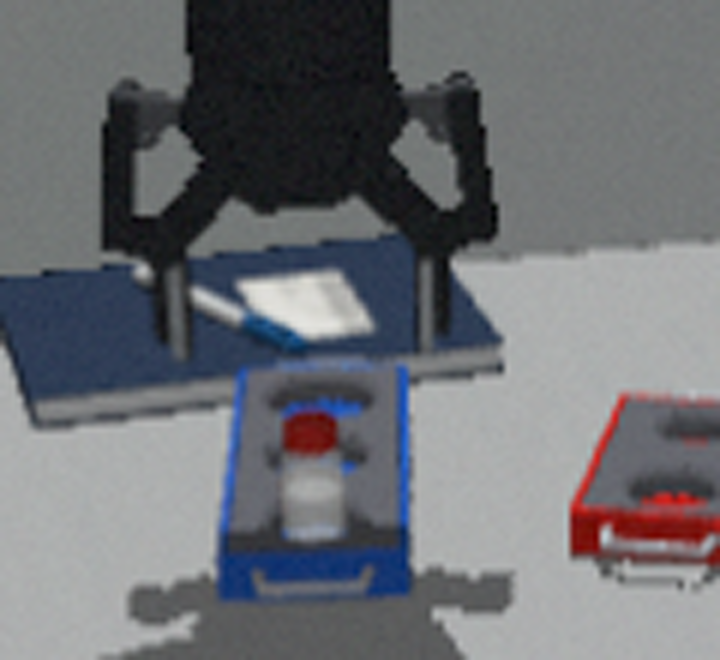

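Request:
play_rows([
  {"rx": 0,"ry": 0,"rz": 0,"tx": 0,"ty": 0,"tz": 2,"fingers": 0},
  {"rx": 0,"ry": 0,"rz": 0,"tx": 0,"ty": 0,"tz": 1.5,"fingers": 0},
  {"rx": 0,"ry": 0,"rz": 0,"tx": 0,"ty": 0,"tz": 0.5,"fingers": 0},
  {"rx": 0,"ry": 0,"rz": 0,"tx": 0,"ty": 0,"tz": 0,"fingers": 80},
  {"rx": 0,"ry": 0,"rz": 0,"tx": 0,"ty": 0,"tz": 0,"fingers": 120},
  {"rx": 0,"ry": 0,"rz": 0,"tx": 0,"ty": 0,"tz": 0,"fingers": 140},
  {"rx": 0,"ry": 0,"rz": 0,"tx": 0,"ty": 0,"tz": 0,"fingers": 140},
], squeeze=30)

```text
t: 5.25
position: [0.4577, 0.1537, -0.0002]
eef_rot: [[0.174, 0.985, 0.002], [0.985, -0.174, 0.0], [0.0, 0.001, -1.0]]
wrist_force: [0.2, 0.0, 1.1]
opening: 0.464
```

```bash
python3 pl.py .457 .154 .0 80
python3 - <<'E'
from h import *
snap('side','b2',(170,100,290,210),6)
E
```

```text
t 5.25 pos [ 4.577e-01  1.537e-01 -2.000e-04] yaw x 79.96 open 0.464 F [0.2 0.  1.1] j [  9.  17. -27.  46.  -0. 109.]
rz total -0.0
tool shift cm (with final yaw) [ 0.01 -0.08 -0.02] norm 0.001 rows 0.01913056754850876
```

View pics/b2.png

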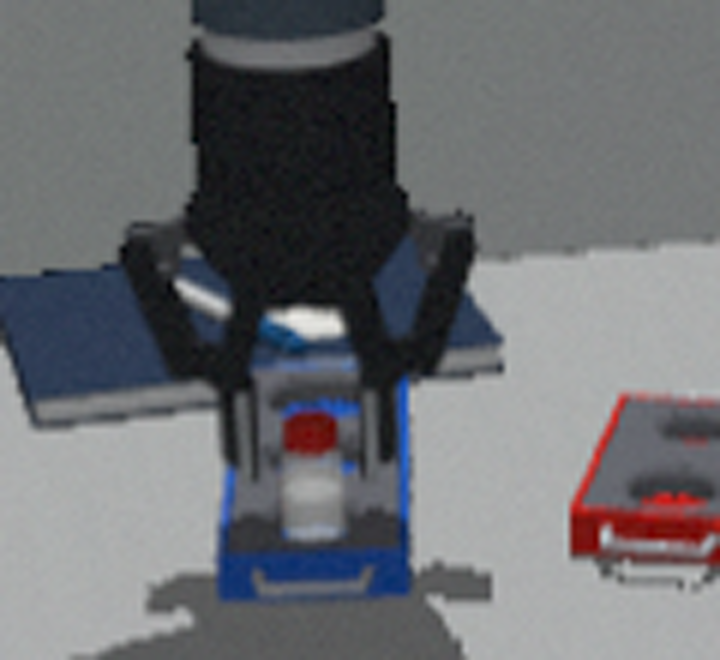

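Request:
play_rows([
  {"rx": 0,"ry": 0,"rz": 0,"tx": 0,"ty": 0,"tz": 0.8,"fingers": 140},
  {"rx": 0,"ry": 0,"rz": 0,"tx": 0,"ty": 0,"tz": 0,"fingers": 180},
  {"rx": 0,"ry": 0,"rz": 0,"tx": 0,"ty": 0,"tz": 0,"fingers": 210},
  {"rx": 0,"ry": 0,"rz": 0,"tx": 0,"ty": 0,"tz": 0,"fingers": 210},
  {"rx": 0,"ry": 0,"rz": 0,"tx": 0,"ty": 0,"tz": 0,"fingers": 210},
  {"rx": 0,"ry": 0,"rz": 0,"tx": 0,"ty": 0,"tz": 0,"fingers": 210},
], squeeze=30)

```text
t: 5.8
position: [0.4571, 0.1537, -0.0091]
eef_rot: [[0.174, 0.985, 0.0], [0.985, -0.174, 0.0], [0.0, 0.0, -1.0]]
wrist_force: [0.1, 0.4, -0.1]
opening: 0.28
```

```bash
python3 pl.py .457 .154 .0 80
python3 - <<'E'
from h import *
snap('side','b3',(170,100,290,210),6)
E
```

```text
t 5.8 pos [ 0.4571  0.1537 -0.0091] yaw x 79.96 open 0.28 F [ 0.1  0.4 -0.1] j [  9.  17. -28.  45.   0. 109.]
rz total -0.0
tool shift cm (with final yaw) [ 0.03 -0.01 -0.91] norm 0.009 rows 0.21795558616714267
```

View pics/b3.png

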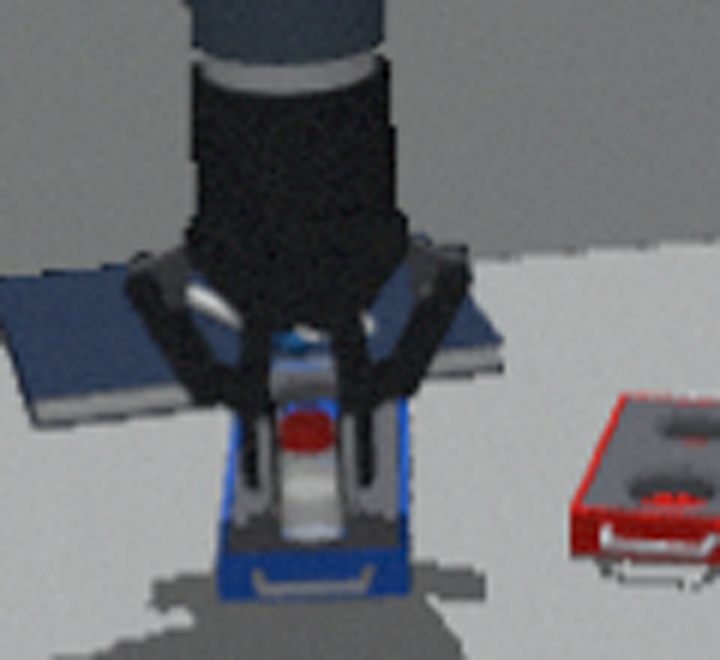

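Request:
play_rows([
  {"rx": 0,"ry": 0,"rz": 0,"tx": 0,"ty": 0,"tz": -2,"fingers": 210},
  {"rx": 0,"ry": 0,"rz": 0,"tx": 0,"ty": 0,"tz": -3,"fingers": 210},
  {"rx": 0,"ry": 0,"rz": 0,"tx": 0,"ty": 0,"tz": -2,"fingers": 210},
  {"rx": 0,"ry": 0,"rz": 7,"tx": 0,"ty": 2,"tz": 0,"fingers": 210},
  {"rx": 0,"ry": 0,"rz": 7,"tx": 0,"ty": 3,"tz": 0,"fingers": 210},
  {"rx": 0,"ry": 0,"rz": 0,"tx": 0,"ty": 3,"tz": 0,"fingers": 210},
  {"rx": 0,"ry": 0,"rz": 0,"tx": 0,"ty": 3,"tz": 0,"fingers": 210},
  {"rx": 0,"ry": 0,"rz": 0,"tx": 0,"ty": 0,"tz": 0,"fingers": 210},
  {"rx": 0,"ry": 0,"rz": 0,"tx": 0,"ty": 0,"tz": 0,"fingers": 210},
])

```text
t: 6.6
position: [0.561, 0.1162, 0.0602]
eef_rot: [[0.409, 0.913, -0.001], [0.913, -0.409, -0.0], [-0.0, -0.001, -1.0]]
wrist_force: [-0.6, 0.9, -0.8]
opening: 0.284
```

```bash
python3 pl.py .6028 .1486 .03 66
python3 - <<'E'
from h import *
snap('side','b4',(200,90,320,200),6)
E
```

```text
t 6.6 pos [0.561  0.1162 0.0602] yaw x 65.88 open 0.284 F [-0.6  0.9 -0.8] j [  3.  21. -10.  59.   0. 117.]
rz total -0.1
tool shift cm (with final yaw) [4.66 2.51 3.02] norm 0.061 rows 1.4617144904006485
```

View pics/b4.png

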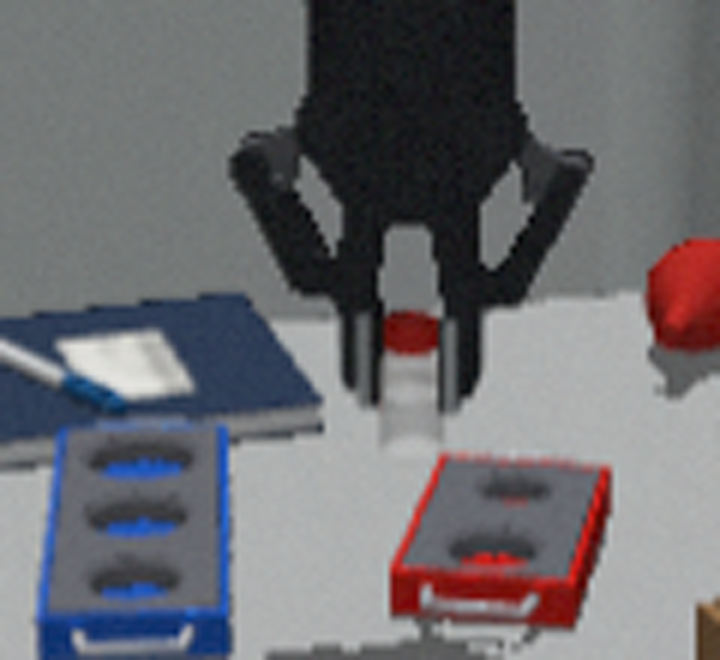

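Request:
play_rows([
  {"rx": 0,"ry": 0,"rz": 0,"tx": 2.3,"ty": 1.2,"tz": 0,"fingers": 210},
  {"rx": 0,"ry": 0,"rz": 0,"tx": 2.4,"ty": 1.3,"tz": 0,"fingers": 210},
  {"rx": 0,"ry": 0,"rz": 0,"tx": 0,"ty": 0,"tz": 2,"fingers": 210},
  {"rx": 0,"ry": 0,"rz": 0,"tx": 0,"ty": 0,"tz": 1,"fingers": 210},
  {"rx": 0,"ry": 0,"rz": 0,"tx": 0,"ty": 0,"tz": 0,"fingers": 210},
  {"rx": 0,"ry": 0,"rz": 0,"tx": 0,"ty": 0,"tz": 0,"fingers": 210},
  {"rx": 0,"ry": 0,"rz": 0,"tx": 0,"ty": 0,"tz": 0,"fingers": 210},
])

```text
t: 7.23
position: [0.6016, 0.1495, 0.0316]
eef_rot: [[0.407, 0.913, 0.0], [0.913, -0.407, -0.0], [-0.0, 0.0, -1.0]]
wrist_force: [-0.7, 0.3, -0.1]
opening: 0.282
```

```bash
python3 pl.py .6028 .1486 -.008 66
python3 - <<'E'
from h import *
snap('side','b5',(230,90,350,200),6)
snap('top','b6',(130,130,250,230),6)
E
```

```text
t 7.23 pos [0.6016 0.1495 0.0316] yaw x 65.96 open 0.282 F [-0.7  0.3 -0.1] j [  6.  26.  -5.  58.  -0. 120.]
rz total -0.0
tool shift cm (with final yaw) [-0.04  0.15  3.96] norm 0.04 rows 0.9503589459054868
```

View pics/b5.png

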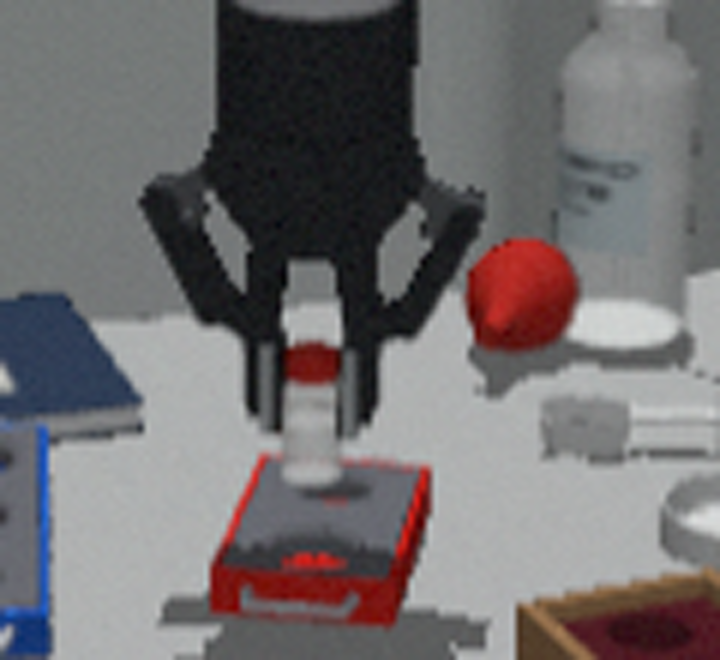

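View pics/b6.png

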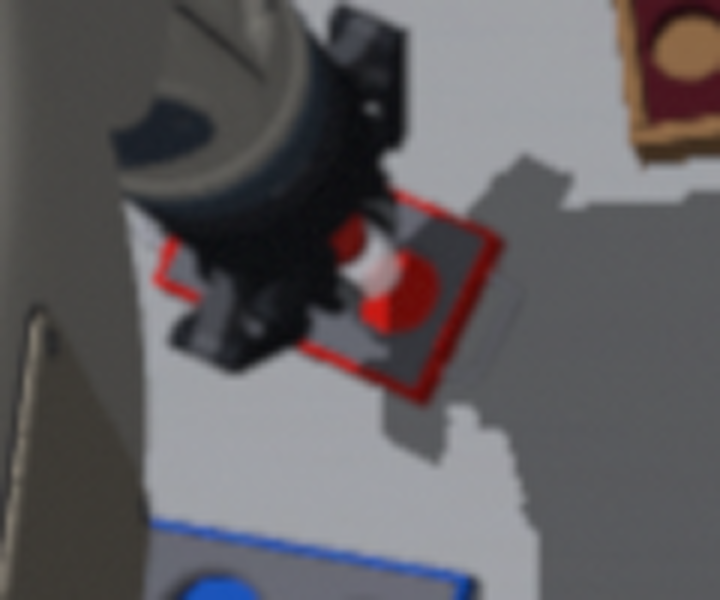

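Run:
```python
from h import *
print(proj('side',[[.6016,.1495,.0486],[.6028,.1486,.008],[.6028,.1486,.02]]),proj('top',[[.6016,.1495,.0486],[.6016,.1495,.1026],[.6028,.1486,.008]]))
print('seen side foot',312/6+230-.4,480/6+90-.4,' top foot',383/6+130-.4,278/6+130-.4,'cap top',348/6+130-.4,240/6+130-.4)
print(at_z('top',193.4,175.9,.0486),at_z('top',187.6,169.6,.1026), at_z('side',281.6,169.6,.0486))
```

```text
[[280.87383349 169.57471156]
 [281.28555051 185.07150811]
 [281.33635147 180.56967629]] [[191.43797486 174.39812455]
 [185.55311784 168.3213587 ]
 [195.81266031 178.02059106]]
seen side foot 281.6 169.6  top foot 193.43333333333334 175.93333333333334 cap top 187.6 169.6
[0.59806028 0.14488649 0.0486    ] [0.59875734 0.14498966 0.1026    ] [0.60324087 0.1489468  0.0486    ]
```

Request:
play_rows([
  {"rx": 0,"ry": 0,"rz": 0,"tx": 0,"ty": 0.1,"tz": 1.5,"fingers": 210},
  {"rx": 0,"ry": 0,"rz": 0,"tx": 0,"ty": 0,"tz": 1,"fingers": 210},
  {"rx": 0,"ry": 0,"rz": 0,"tx": 0,"ty": 0,"tz": 0.7,"fingers": 210},
  {"rx": 0,"ry": 0,"rz": 0,"tx": 0,"ty": 0,"tz": 0.5,"fingers": 210},
  {"rx": 0,"ry": 0,"rz": 0,"tx": 0,"ty": 0,"tz": 0.2,"fingers": 210},
  {"rx": 0,"ry": 0,"rz": 0,"tx": 0,"ty": 0,"tz": 0,"fingers": 210},
  {"rx": 0,"ry": 0,"rz": 0,"tx": 0,"ty": 0,"tz": 0,"fingers": 210},
])

```text
t: 7.92
position: [0.6033, 0.1493, -0.0079]
eef_rot: [[0.407, 0.913, 0.0], [0.913, -0.407, 0.0], [0.0, 0.0, -1.0]]
wrist_force: [1.2, 1.0, -0.3]
opening: 0.281
```

```bash
python3 pl.py .6028 .1486 -.008 66
python3 - <<'E'
from h import *
snap('side','b7',(230,90,350,200),6)
E
```

```text
t 7.92 pos [ 0.6033  0.1493 -0.0079] yaw x 65.96 open 0.281 F [ 1.2  1.  -0.3] j [  6.  29.  -8.  53.   0. 120.]
rz total -0.0
tool shift cm (with final yaw) [-0.08 -0.02  0.01] norm 0.001 rows 0.019641822634776776
```

View pics/b7.png

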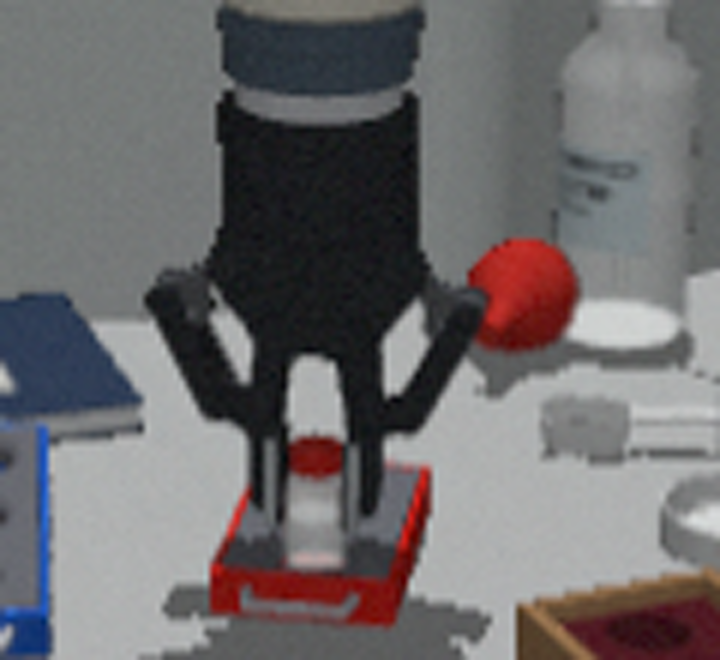

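Request:
play_rows([
  {"rx": 0,"ry": 0,"rz": 0,"tx": 0,"ty": 0,"tz": 0,"fingers": 150},
  {"rx": 0,"ry": 0,"rz": 0,"tx": 0,"ty": 0,"tz": 0,"fingers": 120},
  {"rx": 0,"ry": 0,"rz": 0,"tx": 0,"ty": 0,"tz": 0,"fingers": 100},
  {"rx": 0,"ry": 0,"rz": 0,"tx": 0,"ty": 0,"tz": -1,"fingers": 80},
  {"rx": 0,"ry": 0,"rz": 0,"tx": 0,"ty": 0,"tz": -3,"fingers": 60},
  {"rx": 0,"ry": 0,"rz": 0,"tx": 0,"ty": 0,"tz": -4,"fingers": 60},
  {"rx": 0,"ry": 0,"rz": -7,"tx": 0,"ty": -2,"tz": -1,"fingers": 60},
  {"rx": 0,"ry": 0,"rz": -7,"tx": -2,"ty": -2,"tz": 0,"fingers": 60},
  {"rx": 0,"ry": 0,"rz": 0,"tx": -3,"ty": -2,"tz": 0,"fingers": 60},
  {"rx": 0,"ry": 0,"rz": 0,"tx": -3,"ty": -2,"tz": 0,"fingers": 60},
])

```text
t: 8.8
position: [0.5091, 0.0921, 0.0829]
eef_rot: [[0.171, 0.985, 0.001], [0.985, -0.171, -0.0], [0.0, 0.001, -1.0]]
wrist_force: [-0.4, -1.0, -1.4]
opening: 0.765
```

```bash
python3 pl.py .455 -.058 .075 80
python3 - <<'E'
from h import *
snap('side','b8',(230,90,350,200),6)
E
```

```text
t 8.8 pos [0.5091 0.0921 0.0829] yaw x 80.13 open 0.765 F [-0.4 -1.  -1.4] j [  1.  15. -15.  60.  -0. 101.]
rz total 0.1
tool shift cm (with final yaw) [-15.72  -2.72   0.79] norm 0.16 rows 3.830782319429002
```

View pics/b8.png

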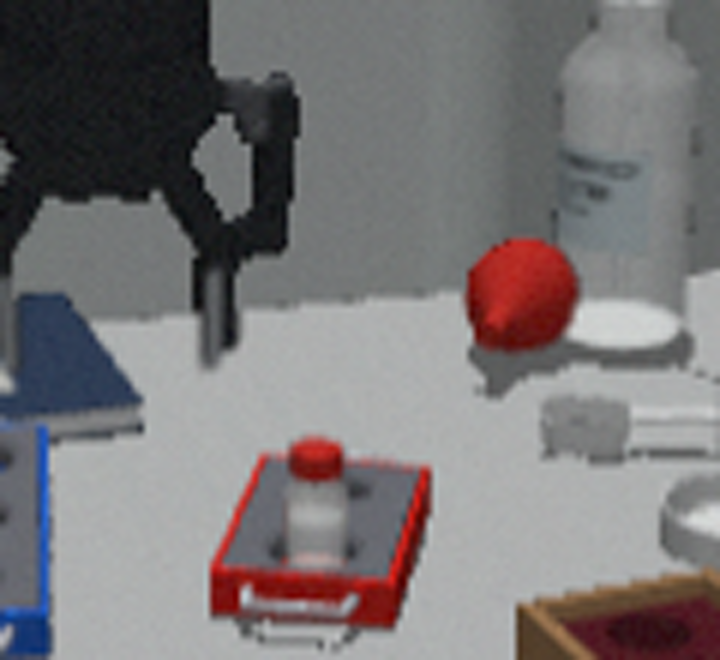

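Request:
play_rows([
  {"rx": 0,"ry": 0,"rz": 0,"tx": -4,"ty": -0.7,"tz": 0,"fingers": 60},
  {"rx": 0,"ry": 0,"rz": 0,"tx": -4,"ty": -0.7,"tz": 0,"fingers": 60},
  {"rx": 0,"ry": 0,"rz": 0,"tx": -4,"ty": -0.7,"tz": 0,"fingers": 60},
  {"rx": 0,"ry": 0,"rz": 0,"tx": -3.5,"ty": -0.5,"tz": 1,"fingers": 60},
  {"rx": 0,"ry": 0,"rz": 0,"tx": 0,"ty": 0,"tz": 1,"fingers": 60},
  {"rx": 0,"ry": 0,"rz": 0,"tx": 0,"ty": 0,"tz": 0,"fingers": 60},
  {"rx": 0,"ry": 0,"rz": 0,"tx": 0,"ty": 0,"tz": 0,"fingers": 60},
])

```text
t: 9.43
position: [0.4573, -0.0562, 0.0624]
eef_rot: [[0.175, 0.984, 0.0], [0.984, -0.175, 0.0], [0.0, -0.0, -1.0]]
wrist_force: [0.9, 0.7, 0.4]
opening: 0.768
```

```bash
python3 pl.py .4555 -.0585 -.017 80
python3 - <<'E'
from h import *
snap('side','c1',(170,130,310,245),5.5)
snap('top','c2',(220,180,340,280),6)
E
```

```text
t 9.43 pos [ 0.4573 -0.0562  0.0624] yaw x 79.89 open 0.768 F [0.9 0.7 0.4] j [-17.  11. -24.  55.   0.  83.]
rz total -0.1
tool shift cm (with final yaw) [-0.26 -0.14  7.94] norm 0.079 rows 1.9063263808576365
```

View pics/c1.png

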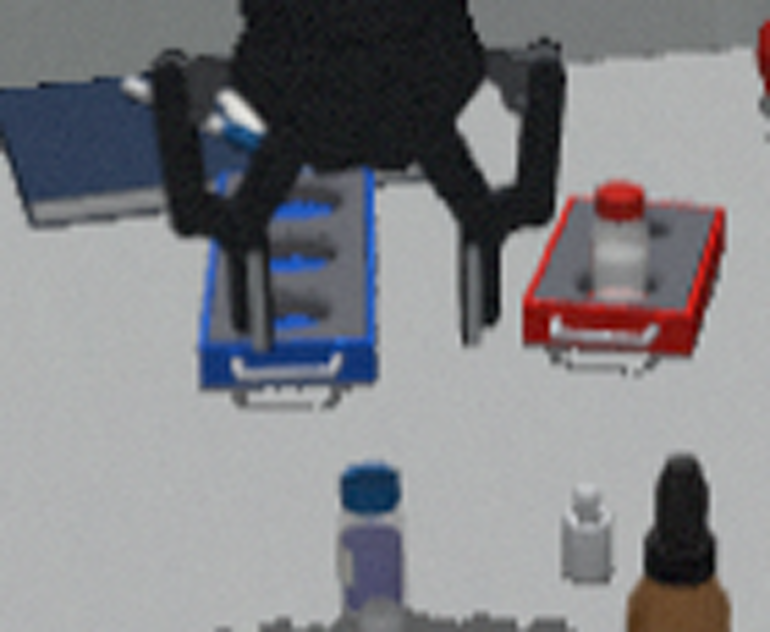

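View pics/c2.png

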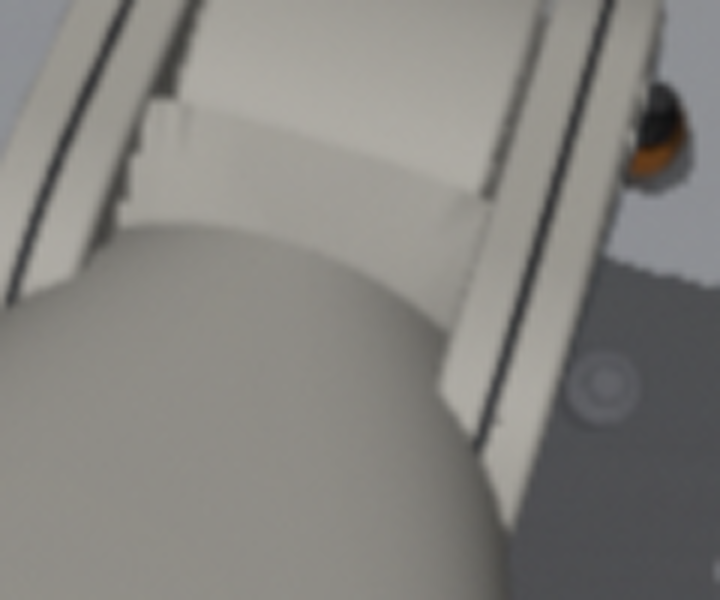

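Request:
play_rows([
  {"rx": 0,"ry": 0,"rz": 0,"tx": -0.3,"ty": 0,"tz": 3,"fingers": 60},
  {"rx": 0,"ry": 0,"rz": 0,"tx": 0,"ty": 0,"tz": 3,"fingers": 60},
  {"rx": 0,"ry": 0,"rz": 0,"tx": 0,"ty": 0,"tz": 1.5,"fingers": 60},
  {"rx": 0,"ry": 0,"rz": 0,"tx": 0,"ty": 0,"tz": 0.4,"fingers": 120},
  {"rx": 0,"ry": 0,"rz": 0,"tx": 0,"ty": 0,"tz": 0,"fingers": 150},
  {"rx": 0,"ry": 0,"rz": 0,"tx": 0,"ty": 0,"tz": 0,"fingers": 180},
  {"rx": 0,"ry": 0,"rz": 0,"tx": 0,"ty": 0,"tz": 0,"fingers": 210},
  {"rx": 0,"ry": 0,"rz": 0,"tx": 0,"ty": 0,"tz": 0,"fingers": 210},
  {"rx": 0,"ry": 0,"rz": 0,"tx": 0,"ty": 0,"tz": 0,"fingers": 210},
])

```text
t: 10.28
position: [0.4579, -0.0591, -0.016]
eef_rot: [[0.174, 0.985, 0.002], [0.985, -0.174, -0.0], [0.0, 0.002, -1.0]]
wrist_force: [0.1, 0.5, 7.3]
opening: 0.282
```

```bash
python3 pl.py .4555 -.0585 -.017 80
python3 - <<'E'
from h import *
snap('side','c3',(170,160,310,275),5.5)
E
```

```text
t 10.28 pos [ 0.4579 -0.0591 -0.016 ] yaw x 79.98 open 0.282 F [0.1 0.5 7.3] j [-18.  16. -31.  43.   0.  82.]
rz total -0.0
tool shift cm (with final yaw) [ 0.02 -0.25  0.1 ] norm 0.003 rows 0.06397143497812836
```

View pics/c3.png

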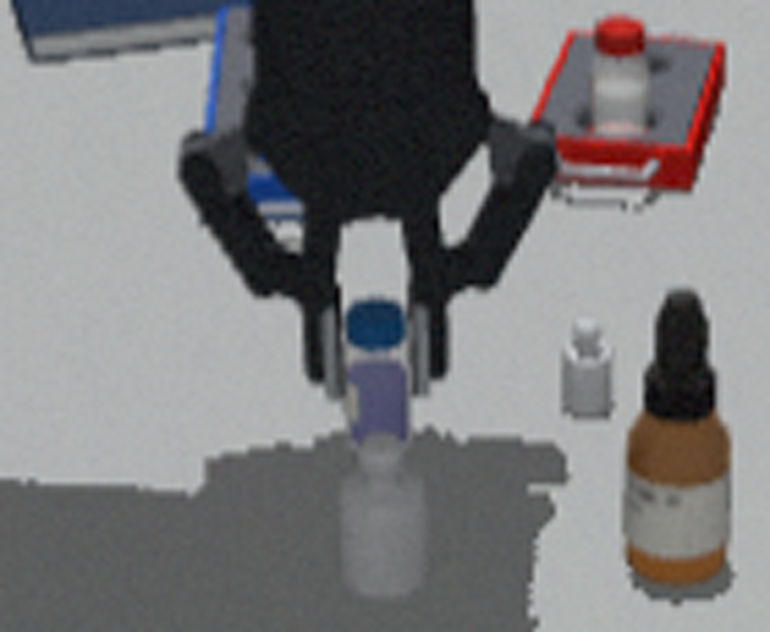

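Request:
play_rows([
  {"rx": 0,"ry": 0,"rz": 0,"tx": 0,"ty": 0,"tz": -2,"fingers": 210},
  {"rx": 0,"ry": 0,"rz": 0,"tx": 0,"ty": 0,"tz": -3,"fingers": 210},
  {"rx": 0,"ry": 0,"rz": 0,"tx": 2,"ty": 0,"tz": -2.5,"fingers": 210},
  {"rx": 0,"ry": 0,"rz": 0,"tx": 4,"ty": 0,"tz": 0,"fingers": 210},
  {"rx": 0,"ry": 0,"rz": 0,"tx": 4,"ty": -1,"tz": 0,"fingers": 210},
  {"rx": 0,"ry": 0,"rz": 0,"tx": 4,"ty": -1,"tz": 0,"fingers": 210},
  {"rx": 0,"ry": 0,"rz": 0,"tx": 4,"ty": -1,"tz": 0,"fingers": 210},
  {"rx": 0,"ry": 0,"rz": 0,"tx": 3,"ty": -0.7,"tz": 2,"fingers": 210},
  {"rx": 0,"ry": 0,"rz": 0,"tx": 0,"ty": 0,"tz": 0.5,"fingers": 210},
  {"rx": 0,"ry": 0,"rz": 0,"tx": 0,"ty": 0,"tz": 0,"fingers": 210},
  {"rx": 0,"ry": 0,"rz": 0,"tx": 0,"ty": 0,"tz": 0,"fingers": 210},
])

```text
t: 11.25
position: [0.457, 0.154, 0.0331]
eef_rot: [[0.174, 0.985, -0.0], [0.985, -0.174, -0.0], [-0.0, -0.0, -1.0]]
wrist_force: [-0.9, -0.6, -0.1]
opening: 0.28
```

```bash
python3 pl.py .458 .1554 -.008 80
python3 - <<'E'
from h import *
snap('side','c4',(170,100,290,210),6)
snap('top','c5',(130,170,250,270),6)
E
```

```text
t 11.25 pos [0.457  0.154  0.0331] yaw x 80.0 open 0.28 F [-0.9 -0.6 -0.1] j [  9.  14. -24.  51.  -0. 109.]
rz total 0.0
tool shift cm (with final yaw) [0.15 0.08 4.11] norm 0.041 rows 0.9867520513924039
```

View pics/c4.png

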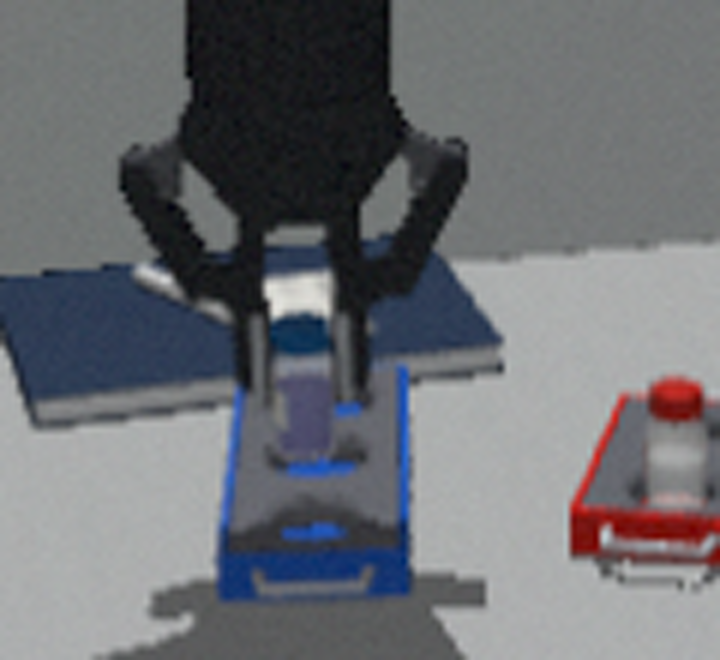

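View pics/c5.png

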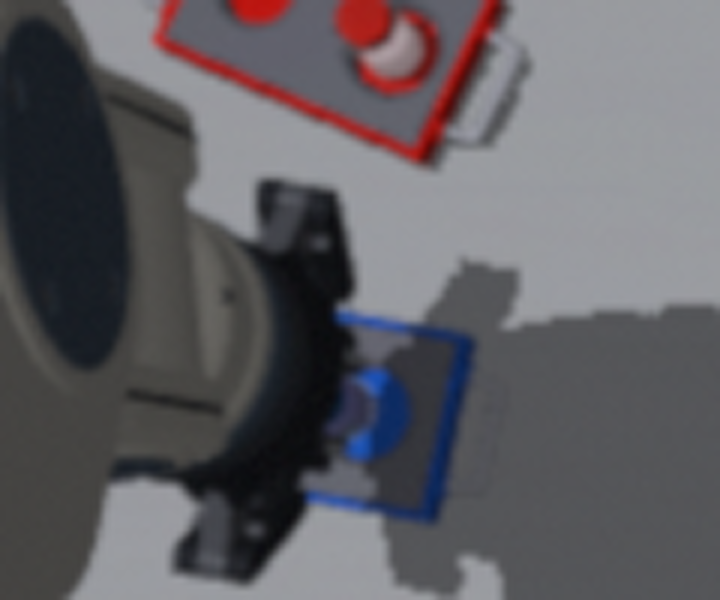

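Run:
```python
from h import *
print(proj('side',[[.457,.154,.0495],[.457,.154,.1035],[.458,.1554,.008],[.458,.1554,.02]]),proj('top',[[.457,.154,.0495],[.458,.1554,.008]]))
f=lambda x,y,a,b:(x/6+a-.4,y/6+b-.4)
print('side foot',f(303,453,170,100),'cap',f(300,322,170,100),'pocket floor',f(313,530,170,100))
print(at_z('side',*f(303,453,170,100),.0495))
```

```text
[[220.30187738 174.49272545]
 [219.23770625 152.88964592]
 [221.43661713 190.19839034]
 [221.20609554 185.62752056]] [[187.01067364 237.46423289]
 [190.79418292 238.51731055]]
side foot (220.1, 175.1) cap (219.6, 153.26666666666665) pocket floor (221.76666666666665, 187.9333333333333)
[0.45602651 0.15072805 0.0495    ]
```

Request:
play_rows([
  {"rx": 0,"ry": 0,"rz": 0,"tx": 0.2,"ty": 0.1,"tz": 1.5,"fingers": 210},
  {"rx": 0,"ry": 0,"rz": 0,"tx": 0,"ty": 0,"tz": 1,"fingers": 210},
  {"rx": 0,"ry": 0,"rz": 0,"tx": 0,"ty": 0,"tz": 0.8,"fingers": 210},
  {"rx": 0,"ry": 0,"rz": 0,"tx": 0,"ty": 0,"tz": 0.5,"fingers": 210},
  {"rx": 0,"ry": 0,"rz": 0,"tx": 0,"ty": 0,"tz": 0.3,"fingers": 210},
  {"rx": 0,"ry": 0,"rz": 0,"tx": 0,"ty": 0,"tz": 0,"fingers": 210},
  {"rx": 0,"ry": 0,"rz": 0,"tx": 0,"ty": 0,"tz": 0,"fingers": 210},
])

```text
t: 11.93
position: [0.4588, 0.1557, -0.0077]
eef_rot: [[0.175, 0.985, 0.001], [0.985, -0.175, 0.0], [0.0, 0.001, -1.0]]
wrist_force: [0.5, 0.1, -0.6]
opening: 0.278
```

```bash
python3 pl.py .458 .1554 -.008 80
python3 - <<'E'
from h import *
snap('side','c6',(170,100,290,210),6)
E
```

```text
t 11.93 pos [ 0.4588  0.1557 -0.0077] yaw x 79.92 open 0.278 F [ 0.5  0.1 -0.6] j [  9.  17. -28.  45.  -0. 109.]
rz total -0.1
tool shift cm (with final yaw) [-0.04 -0.07  0.03] norm 0.001 rows 0.020500100618437475
```

View pics/c6.png

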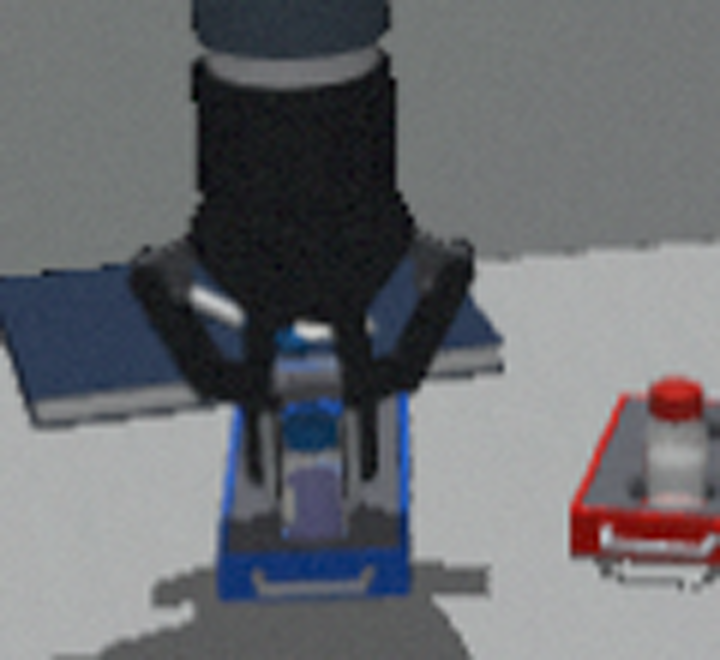

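Request:
play_rows([
  {"rx": 0,"ry": 0,"rz": 0,"tx": 0,"ty": 0,"tz": 0,"fingers": 150},
  {"rx": 0,"ry": 0,"rz": 0,"tx": 0,"ty": 0,"tz": 0,"fingers": 120},
  {"rx": 0,"ry": 0,"rz": 0,"tx": 0,"ty": 0,"tz": 0,"fingers": 100},
  {"rx": 0,"ry": 0,"rz": 0,"tx": 0,"ty": 0,"tz": -1,"fingers": 80},
  {"rx": 0,"ry": 0,"rz": 0,"tx": 0,"ty": 0,"tz": -3,"fingers": 60},
  {"rx": 0,"ry": 0,"rz": 0,"tx": 0,"ty": 0,"tz": -4,"fingers": 60},
  {"rx": 0,"ry": 0,"rz": 0,"tx": -4,"ty": 0.5,"tz": -0.5,"fingers": 60},
  {"rx": 0,"ry": 0,"rz": 0,"tx": -4.1,"ty": 0.5,"tz": 0,"fingers": 60},
  {"rx": 0,"ry": 0,"rz": 0,"tx": -4.1,"ty": 0.5,"tz": 0,"fingers": 60},
  {"rx": 0,"ry": 0,"rz": 0,"tx": -4.1,"ty": 0.5,"tz": 0,"fingers": 60},
  {"rx": 0,"ry": 0,"rz": 0,"tx": -4.1,"ty": 0.5,"tz": 0,"fingers": 60},
  {"rx": 0,"ry": 0,"rz": 0,"tx": -4.1,"ty": 0.5,"tz": 0,"fingers": 60},
])

```text
t: 12.98
position: [0.4448, -0.0923, 0.0772]
eef_rot: [[0.174, 0.985, 0.001], [0.985, -0.174, -0.0], [-0.0, 0.001, -1.0]]
wrist_force: [1.2, -0.1, 0.3]
opening: 0.764
```

```bash
python3 pl.py .444 -.143 .055 80
python3 - <<'E'
from h import *
snap('side','c7',(170,100,290,210),6)
E
```

```text
t 12.98 pos [ 0.4448 -0.0923  0.0772] yaw x 79.99 open 0.764 F [ 1.2 -0.1  0.3] j [-22.   9. -24.  57.   0.  78.]
rz total -0.0
tool shift cm (with final yaw) [-5.01  0.81  2.22] norm 0.055 rows 1.3277595446572539
```

View pics/c7.png

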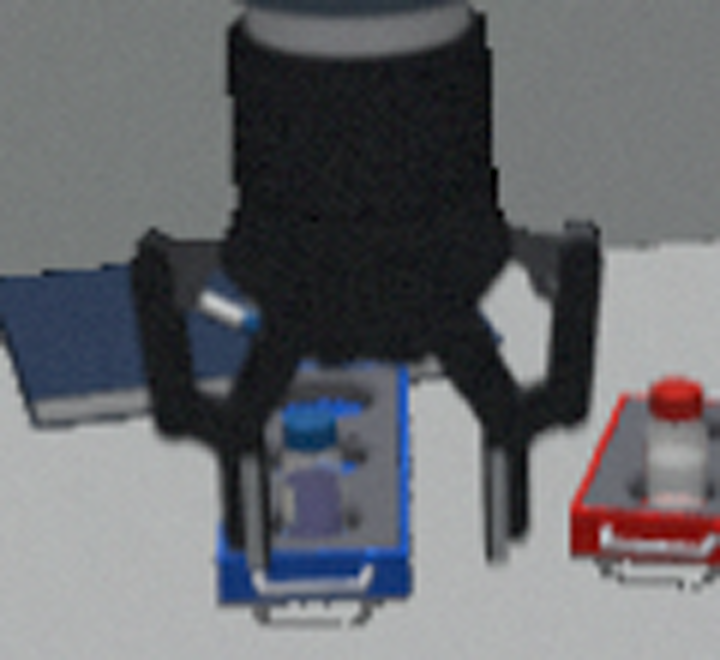

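Request:
play_rows([
  {"rx": 0,"ry": 0,"rz": 0,"tx": -2.6,"ty": 0.5,"tz": 0,"fingers": 60},
  {"rx": 0,"ry": 0,"rz": 0,"tx": -2.6,"ty": 0.5,"tz": 1,"fingers": 60},
  {"rx": 0,"ry": 0,"rz": 0,"tx": 0,"ty": 0,"tz": 1,"fingers": 60},
  {"rx": 0,"ry": 0,"rz": 0,"tx": 0,"ty": 0,"tz": 0,"fingers": 60},
  {"rx": 0,"ry": 0,"rz": 0,"tx": 0,"ty": 0,"tz": 0,"fingers": 60},
])

```text
t: 13.45
position: [0.4455, -0.1432, 0.0566]
eef_rot: [[0.175, 0.985, -0.001], [0.985, -0.175, 0.001], [0.001, -0.001, -1.0]]
wrist_force: [1.1, 0.4, -0.7]
opening: 0.765
```

```bash
python3 pl.py .446 -.1445 -.017 80
python3 - <<'E'
from h import *
snap('side','d1',(170,160,310,275),5.5)
E
```

```text
t 13.45 pos [ 0.4455 -0.1432  0.0566] yaw x 79.92 open 0.765 F [ 1.1  0.4 -0.7] j [-28.  12. -24.  54.   0.  72.]
rz total -0.1
tool shift cm (with final yaw) [-0.12  0.07  7.36] norm 0.074 rows 1.7653778568884937
```

View pics/d1.png

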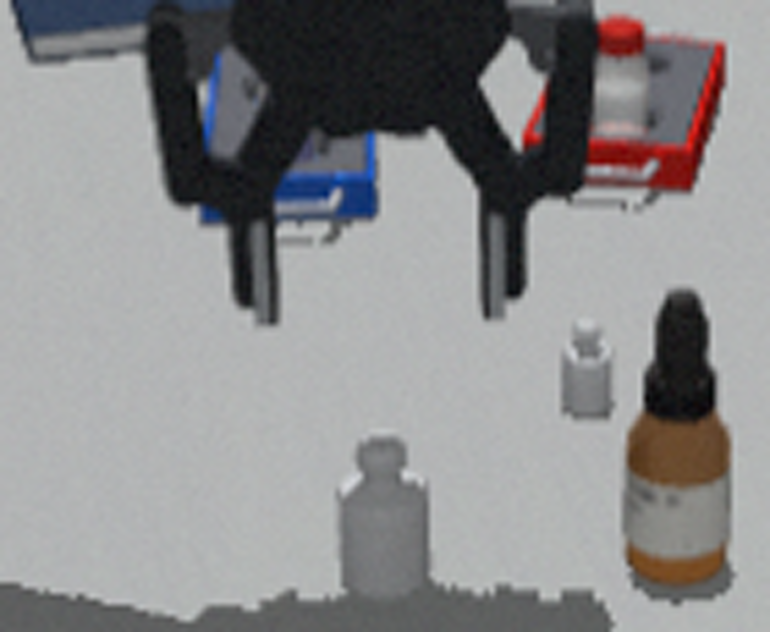

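Request:
play_rows([
  {"rx": 0,"ry": 0,"rz": 0,"tx": -0.2,"ty": 0.1,"tz": 3,"fingers": 60},
  {"rx": 0,"ry": 0,"rz": 0,"tx": 0,"ty": 0,"tz": 2.5,"fingers": 60},
  {"rx": 0,"ry": 0,"rz": 0,"tx": 0,"ty": 0,"tz": 1.5,"fingers": 60},
  {"rx": 0,"ry": 0,"rz": 0,"tx": 0,"ty": 0,"tz": 0.4,"fingers": 120},
  {"rx": 0,"ry": 0,"rz": 0,"tx": 0,"ty": 0,"tz": 0,"fingers": 150},
  {"rx": 0,"ry": 0,"rz": 0,"tx": 0,"ty": 0,"tz": 0,"fingers": 180},
  {"rx": 0,"ry": 0,"rz": 0,"tx": 0,"ty": 0,"tz": 0,"fingers": 200},
  {"rx": 0,"ry": 0,"rz": 0,"tx": 0,"ty": 0,"tz": 0,"fingers": 200},
  {"rx": 0,"ry": 0,"rz": 0,"tx": 0,"ty": 0,"tz": 0,"fingers": 200},
], squeeze=45)

```text
t: 14.25
position: [0.4474, -0.1457, -0.0161]
eef_rot: [[0.174, 0.985, 0.002], [0.985, -0.174, -0.001], [-0.0, 0.002, -1.0]]
wrist_force: [-0.4, 1.3, 4.8]
opening: 0.334
```

```bash
python3 pl.py .446 -.1445 -.017 80
python3 - <<'E'
from h import *
snap('side','d2',(170,160,310,275),5.5)
E
```

```text
t 14.25 pos [ 0.4474 -0.1457 -0.0161] yaw x 79.97 open 0.334 F [-0.4  1.3  4.8] j [-28.  17. -30.  43.   0.  72.]
rz total -0.0
tool shift cm (with final yaw) [ 0.1  -0.16  0.09] norm 0.002 rows 0.050351573734370395
```

View pics/d2.png

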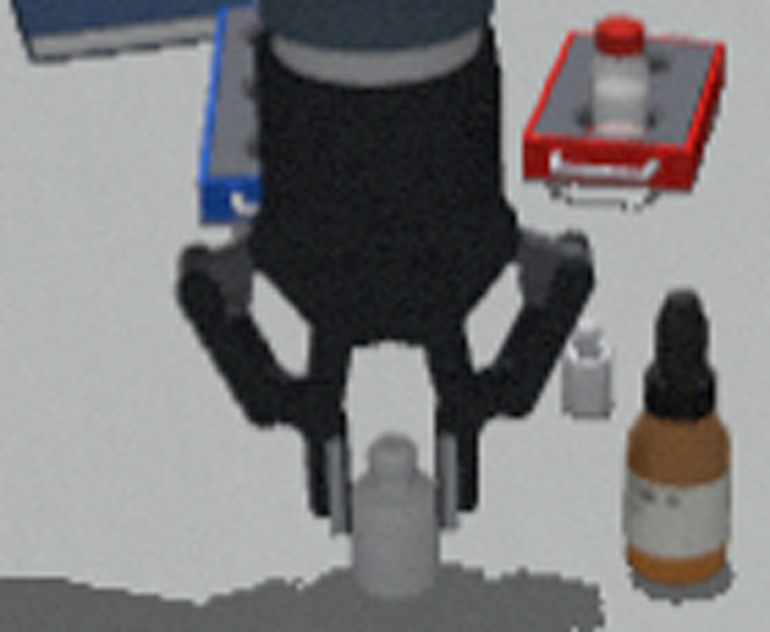

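Request:
play_rows([
  {"rx": 0,"ry": 0,"rz": 0,"tx": 0,"ty": 0,"tz": -2,"fingers": 200},
  {"rx": 0,"ry": 0,"rz": 0,"tx": 0,"ty": 0,"tz": -3.5,"fingers": 200},
  {"rx": 0,"ry": 0,"rz": 0,"tx": 2,"ty": 0,"tz": -3.5,"fingers": 200},
  {"rx": 0,"ry": 0,"rz": 0,"tx": 4,"ty": -0.5,"tz": 0,"fingers": 200},
  {"rx": 0,"ry": 0,"rz": 0,"tx": 4,"ty": -0.5,"tz": 0,"fingers": 200},
  {"rx": 0,"ry": 0,"rz": 0,"tx": 4,"ty": -0.5,"tz": 0,"fingers": 200},
  {"rx": 0,"ry": 0,"rz": 0,"tx": 4,"ty": -0.5,"tz": 0,"fingers": 200},
  {"rx": 0,"ry": 0,"rz": 0,"tx": 4,"ty": -0.5,"tz": 0,"fingers": 200},
  {"rx": 0,"ry": 0,"rz": 0,"tx": 4,"ty": -0.5,"tz": 0,"fingers": 200},
  {"rx": 0,"ry": 0,"rz": 0,"tx": 4,"ty": -0.5,"tz": 0,"fingers": 200},
  {"rx": 0,"ry": 0,"rz": 0,"tx": 4,"ty": -0.5,"tz": 0,"fingers": 200},
  {"rx": 0,"ry": 0,"rz": 0,"tx": 1.5,"ty": -0.2,"tz": 0,"fingers": 200},
])

```text
t: 15.3
position: [0.4671, 0.2156, 0.0733]
eef_rot: [[0.172, 0.985, 0.001], [0.985, -0.172, 0.001], [0.002, 0.001, -1.0]]
wrist_force: [0.6, -0.7, -2.0]
opening: 0.341
```

Request:
play_rows([
  {"rx": 0,"ry": 0,"rz": 0,"tx": 0,"ty": 0,"tz": 1,"fingers": 200},
  {"rx": 0,"ry": 0,"rz": 0,"tx": 0,"ty": 0,"tz": 2,"fingers": 200},
  {"rx": 0,"ry": 0,"rz": 0,"tx": 0,"ty": 0,"tz": 0.5,"fingers": 200},
  {"rx": 0,"ry": 0,"rz": 0,"tx": 0,"ty": 0,"tz": 0,"fingers": 200},
  {"rx": 0,"ry": 0,"rz": 0,"tx": 0,"ty": 0,"tz": 0,"fingers": 200},
])

```text
t: 15.72
position: [0.4671, 0.2107, 0.038]
eef_rot: [[0.175, 0.985, -0.001], [0.985, -0.175, -0.0], [-0.0, -0.001, -1.0]]
wrist_force: [-0.1, 1.0, -1.2]
opening: 0.344
```

```bash
python3 pl.py .4685 .2145 -.0075 80
python3 - <<'E'
from h import *
snap('side','d3',(170,90,290,200),6)
snap('top','d4',(100,170,220,270),6)
E
```

```text
t 15.72 pos [0.4671 0.2107 0.038 ] yaw x 79.91 open 0.344 F [-0.1  1.  -1.2] j [ 15.  17. -20.  53.  -0. 115.]
rz total -0.1
tool shift cm (with final yaw) [0.4  0.07 4.55] norm 0.046 rows 1.0960384271063677
```

View pics/d3.png

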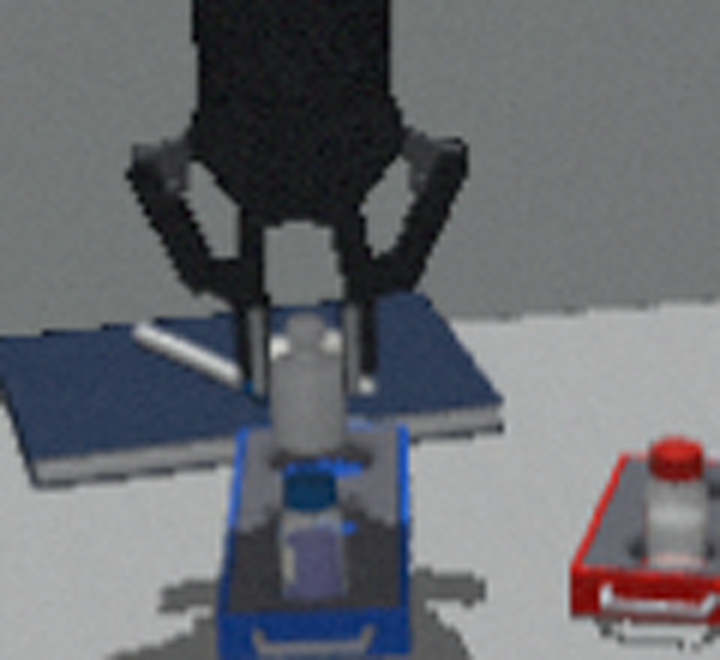

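View pics/d4.png

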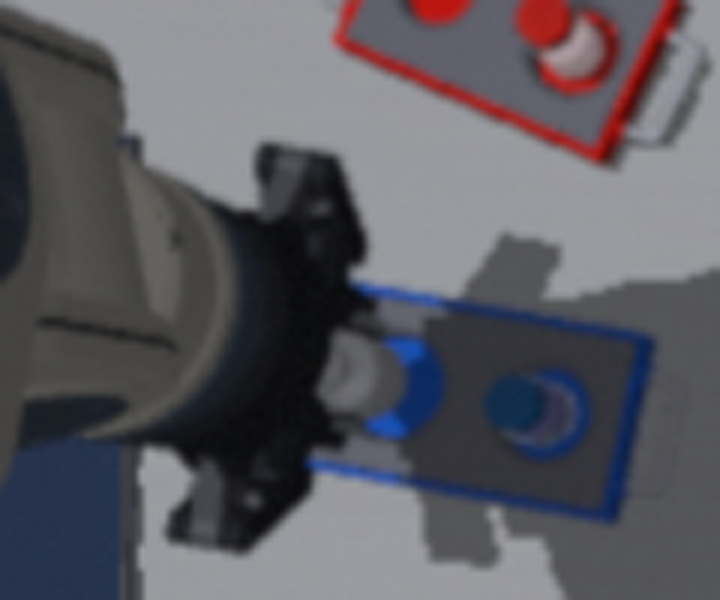

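Run:
```python
from h import *
print(proj('side',[[.4671,.2107,.054],[.4685,.2145,.02]]),proj('top',[[.4671,.2107,.054],[.4685,.2145,.008]]))
print(at_z('top',160.9,232.1,.054),at_z('top',165.1,234.3,.008),at_z('side',220.8,164.6,.054))
```

```text
[[220.80561126 163.01683034]
 [221.75117057 175.0978428 ]] [[161.14331535 232.81549136]
 [165.66620892 234.08955859]]
[0.46869515 0.21131786 0.054     ] [0.4680105  0.21579902 0.008     ] [0.46560591 0.20105764 0.054     ]
```

Request:
play_rows([
  {"rx": 0,"ry": 0,"rz": 0,"tx": 0.4,"ty": 0.1,"tz": 1.5,"fingers": 200},
  {"rx": 0,"ry": 0,"rz": 0,"tx": 0,"ty": 0,"tz": 1.2,"fingers": 200},
  {"rx": 0,"ry": 0,"rz": 0,"tx": 0,"ty": 0,"tz": 1,"fingers": 200},
  {"rx": 0,"ry": 0,"rz": 0,"tx": 0,"ty": 0,"tz": 0.5,"fingers": 200},
  {"rx": 0,"ry": 0,"rz": 0,"tx": 0,"ty": 0,"tz": 0.3,"fingers": 200},
  {"rx": 0,"ry": 0,"rz": 0,"tx": 0,"ty": 0,"tz": 0,"fingers": 200},
  {"rx": 0,"ry": 0,"rz": 0,"tx": 0,"ty": 0,"tz": 0,"fingers": 200},
])

```text
t: 16.4
position: [0.4691, 0.2151, -0.0067]
eef_rot: [[0.174, 0.985, 0.0], [0.985, -0.174, 0.0], [0.0, 0.0, -1.0]]
wrist_force: [-0.3, 0.1, -2.1]
opening: 0.338
```

```bash
python3 pl.py .4685 .2145 -.0075 80
python3 - <<'E'
from h import *
snap('side','d5',(170,90,290,200),6)
E
```

```text
t 16.4 pos [ 0.4691  0.2151 -0.0067] yaw x 79.95 open 0.338 F [-0.3  0.1 -2.1] j [ 15.  20. -23.  47.  -0. 115.]
rz total -0.0
tool shift cm (with final yaw) [-0.07 -0.05  0.08] norm 0.001 rows 0.02779030542029935
```

View pics/d5.png

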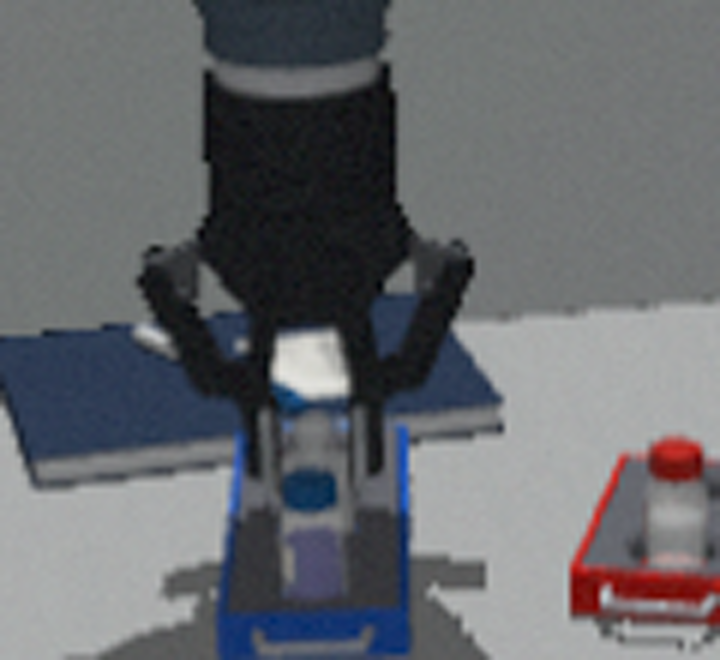

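Request:
play_rows([
  {"rx": 0,"ry": 0,"rz": 0,"tx": 0,"ty": 0,"tz": 0.1,"fingers": 160},
  {"rx": 0,"ry": 0,"rz": 0,"tx": 0,"ty": 0,"tz": 0,"fingers": 130},
  {"rx": 0,"ry": 0,"rz": 0,"tx": 0,"ty": 0,"tz": 0,"fingers": 100},
  {"rx": 0,"ry": 0,"rz": 0,"tx": 0,"ty": 0,"tz": -1,"fingers": 80},
  {"rx": 0,"ry": 0,"rz": 0,"tx": 0,"ty": 0,"tz": -3,"fingers": 80},
  {"rx": 0,"ry": 0,"rz": 0,"tx": 0,"ty": 0,"tz": -4,"fingers": 80},
  {"rx": 0,"ry": 0,"rz": 0,"tx": -3,"ty": 1.5,"tz": -1,"fingers": 80},
  {"rx": 0,"ry": 0,"rz": 0,"tx": -3.7,"ty": 1.7,"tz": 0,"fingers": 80},
  {"rx": 0,"ry": 0,"rz": 0,"tx": -3.7,"ty": 1.7,"tz": 0,"fingers": 80},
  {"rx": 0,"ry": 0,"rz": 0,"tx": -3.7,"ty": 1.7,"tz": 0,"fingers": 80},
  {"rx": 0,"ry": 0,"rz": 0,"tx": -3.7,"ty": 1.7,"tz": 0,"fingers": 80},
  {"rx": 0,"ry": 0,"rz": 0,"tx": -3.7,"ty": 1.7,"tz": 0,"fingers": 80},
])

```text
t: 17.45
position: [0.5302, -0.016, 0.0831]
eef_rot: [[0.174, 0.985, 0.001], [0.985, -0.174, -0.0], [0.0, 0.001, -1.0]]
wrist_force: [1.2, 0.4, -0.7]
opening: 0.687
```

```bash
python3 pl.py .538 -.0535 .045 80
python3 - <<'E'
from h import *
snap('side','d6',(170,90,290,200),6)
E
```

```text
t 17.45 pos [ 0.5302 -0.016   0.0831] yaw x 79.98 open 0.687 F [ 1.2  0.4 -0.7] j [-11.  16. -14.  60.   0.  89.]
rz total -0.0
tool shift cm (with final yaw) [-3.56  1.42  3.81] norm 0.054 rows 1.296131660470741
```

View pics/d6.png

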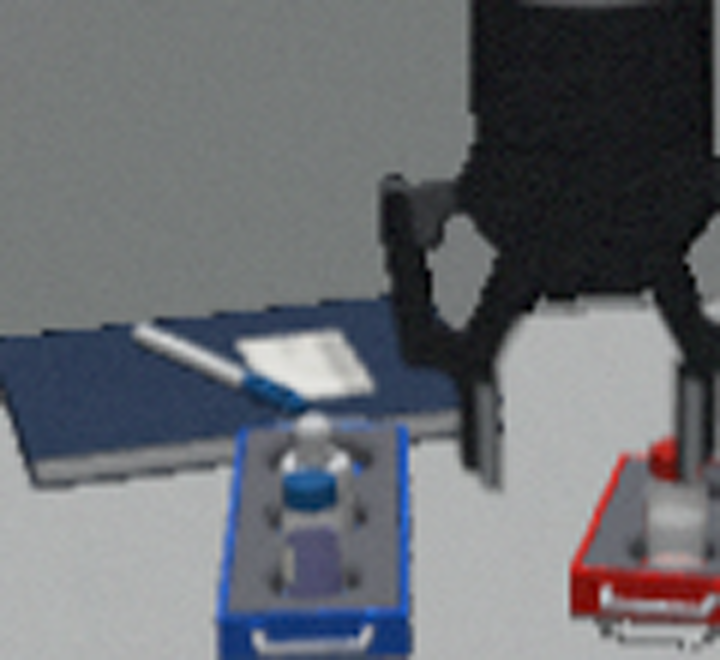

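Request:
play_rows([
  {"rx": 0,"ry": 0,"rz": 0,"tx": -1.9,"ty": 0.7,"tz": 1,"fingers": 80},
  {"rx": 0,"ry": 0,"rz": 0,"tx": -1.8,"ty": 0.7,"tz": 1.5,"fingers": 80},
  {"rx": 0,"ry": 0,"rz": 0,"tx": 0,"ty": 0,"tz": 1.5,"fingers": 80},
  {"rx": 0,"ry": 0,"rz": 0,"tx": 0,"ty": 0,"tz": 0,"fingers": 80},
  {"rx": 0,"ry": 0,"rz": 0,"tx": 0,"ty": 0,"tz": 0,"fingers": 80},
])

```text
t: 17.92
position: [0.5367, -0.0528, 0.0421]
eef_rot: [[0.175, 0.985, -0.001], [0.985, -0.175, 0.0], [0.0, -0.001, -1.0]]
wrist_force: [0.3, 1.0, -0.3]
opening: 0.683
```

```bash
python3 pl.py .538 -.0535 -.02 80
python3 - <<'E'
from h import *
snap('side','e1',(210,140,350,255),5.5)
E
```

```text
t 17.92 pos [ 0.5367 -0.0528  0.0421] yaw x 79.94 open 0.683 F [ 0.3  1.  -0.3] j [-15.  19. -16.  55.   0.  86.]
rz total -0.1
tool shift cm (with final yaw) [-0.04  0.14  6.21] norm 0.062 rows 1.4905528346840657
```

View pics/e1.png

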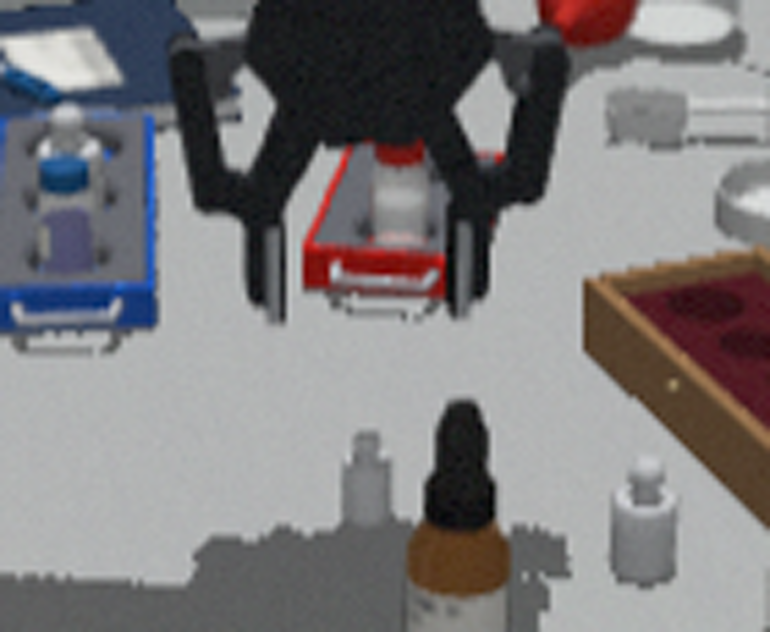

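Request:
play_rows([
  {"rx": 0,"ry": 0,"rz": 0,"tx": 0,"ty": 0.1,"tz": 2.5,"fingers": 80},
  {"rx": 0,"ry": 0,"rz": 0,"tx": 0,"ty": 0,"tz": 2,"fingers": 80},
  {"rx": 0,"ry": 0,"rz": 0,"tx": 0,"ty": 0,"tz": 1.2,"fingers": 120},
  {"rx": 0,"ry": 0,"rz": 0,"tx": 0,"ty": 0,"tz": 0.4,"fingers": 150},
  {"rx": 0,"ry": 0,"rz": 0,"tx": 0,"ty": 0,"tz": 0,"fingers": 180},
  {"rx": 0,"ry": 0,"rz": 0,"tx": 0,"ty": 0,"tz": 0,"fingers": 230},
  {"rx": 0,"ry": 0,"rz": 0,"tx": 0,"ty": 0,"tz": 0,"fingers": 230},
  {"rx": 0,"ry": 0,"rz": 0,"tx": 0,"ty": 0,"tz": 0,"fingers": 230},
  {"rx": 0,"ry": 0,"rz": 0,"tx": 0,"ty": 0,"tz": 0,"fingers": 230},
], squeeze=30)

```text
t: 18.72
position: [0.5388, -0.0532, -0.0182]
eef_rot: [[0.174, 0.985, 0.002], [0.985, -0.174, -0.0], [-0.0, 0.002, -1.0]]
wrist_force: [1.1, 0.3, 2.7]
opening: 0.196
```

```bash
python3 pl.py .538 -.0535 -.02 80
python3 - <<'E'
from h import *
snap('side','e2',(210,140,350,255),5.5)
E
```

```text
t 18.72 pos [ 0.5388 -0.0532 -0.0182] yaw x 79.97 open 0.196 F [1.1 0.3 2.7] j [-15.  23. -21.  47.   0.  86.]
rz total -0.0
tool shift cm (with final yaw) [-0.04 -0.08  0.18] norm 0.002 rows 0.04858216801557614
```

View pics/e2.png

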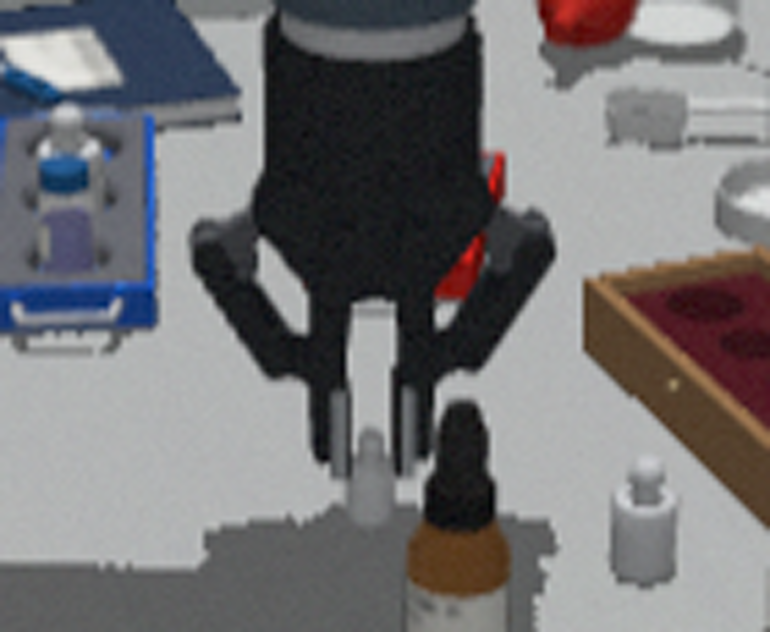

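Request:
play_rows([
  {"rx": 0,"ry": 0,"rz": 0,"tx": 0,"ty": 0,"tz": -2,"fingers": 230},
  {"rx": 0,"ry": 0,"rz": 0,"tx": 0,"ty": 0,"tz": -3.5,"fingers": 230},
  {"rx": 0,"ry": 0,"rz": 7,"tx": 0,"ty": 0,"tz": -3.5,"fingers": 230},
  {"rx": 0,"ry": 0,"rz": 7,"tx": 2,"ty": -2,"tz": 0,"fingers": 230},
  {"rx": 0,"ry": 0,"rz": 0,"tx": 4,"ty": -0.4,"tz": 0,"fingers": 230},
  {"rx": 0,"ry": 0,"rz": 0,"tx": 4,"ty": 0,"tz": 0,"fingers": 230},
  {"rx": 0,"ry": 0,"rz": 0,"tx": 4,"ty": 0,"tz": 0,"fingers": 230},
  {"rx": 0,"ry": 0,"rz": 0,"tx": 4,"ty": 0,"tz": 0,"fingers": 230},
  {"rx": 0,"ry": 0,"rz": 0,"tx": 4,"ty": 0,"tz": 0,"fingers": 230},
  {"rx": 0,"ry": 0,"rz": 0,"tx": 3,"ty": 0,"tz": 0,"fingers": 230},
  {"rx": 0,"ry": 0,"rz": 0,"tx": 2,"ty": 0,"tz": 0,"fingers": 230},
  {"rx": 0,"ry": 0,"rz": 0,"tx": 0,"ty": 0,"tz": 0,"fingers": 230},
])

```text
t: 19.77
position: [0.624, 0.2055, 0.0704]
eef_rot: [[0.404, 0.915, 0.0], [0.915, -0.404, 0.001], [0.001, -0.0, -1.0]]
wrist_force: [-0.2, -0.7, -0.7]
opening: 0.199
```

```bash
python3 pl.py .6275 .2038 .03 66
python3 - <<'E'
from h import *
snap('side','e3',(230,80,350,190),6)
E
```

```text
t 19.77 pos [0.624  0.2055 0.0704] yaw x 66.15 open 0.199 F [-0.2 -0.7 -0.7] j [ 11.  28.   4.  65.   0. 125.]
rz total 0.2
tool shift cm (with final yaw) [-0.01  0.39  4.04] norm 0.041 rows 0.972507667500087
```

View pics/e3.png

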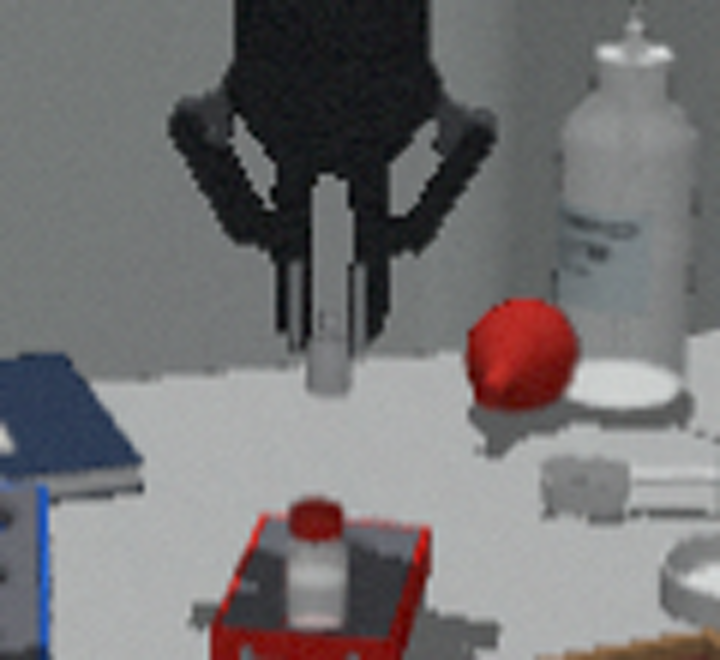

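Held upright. Align and lower to just above the mouth.

Request:
play_rows([
  {"rx": 0,"ry": 0,"rz": 0,"tx": 0,"ty": 0.4,"tz": 1.5,"fingers": 230},
  {"rx": 0,"ry": 0,"rz": 0,"tx": 0,"ty": 0,"tz": 2,"fingers": 230},
  {"rx": 0,"ry": 0,"rz": 0,"tx": 0,"ty": 0,"tz": 1,"fingers": 230},
  {"rx": 0,"ry": 0,"rz": 0,"tx": 0,"ty": 0,"tz": 0,"fingers": 230},
  {"rx": 0,"ry": 0,"rz": 0,"tx": 0,"ty": 0,"tz": 0,"fingers": 230},
])

```text
t: 20.23
position: [0.6263, 0.1994, 0.0259]
eef_rot: [[0.408, 0.913, -0.001], [0.913, -0.408, -0.0], [-0.001, -0.001, -1.0]]
wrist_force: [-0.2, -0.1, -0.3]
opening: 0.203
```

```bash
python3 pl.py .6272 .2036 -.009 66
python3 - <<'E'
from h import *
snap('side','e4',(230,90,350,200),6)
snap('top','e5',(120,120,240,220),6)
p=arm.get_state()['position']; f=p.copy(); f[2]=p[2]+.0185
print(proj('side',[f,[.6272,.2034,.02]]),proj('top',[f,[.6272,.2034,.008]]))
E
```

```text
t 20.23 pos [0.6263 0.1994 0.0259] yaw x 65.92 open 0.203 F [-0.2 -0.1 -0.3] j [ 10.  30.   0.  60.  -0. 124.]
rz total -0.1
tool shift cm (with final yaw) [ 0.42 -0.08  3.49] norm 0.035 rows 0.8424150358085529
[[285.6203447  161.7496362 ]
 [285.09397708 170.60284661]] [[170.3083337  163.94937148]
 [173.33232826 168.16196689]]
```

View pics/e4.png

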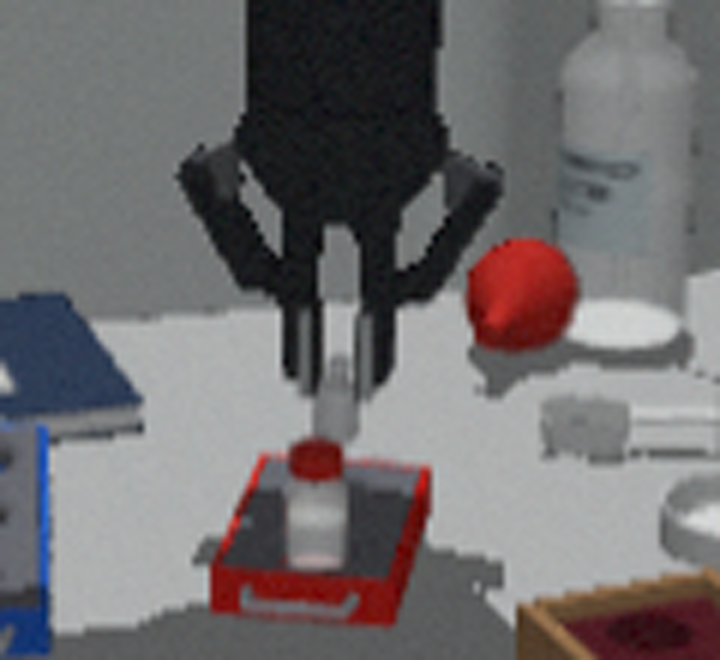

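View pics/e5.png

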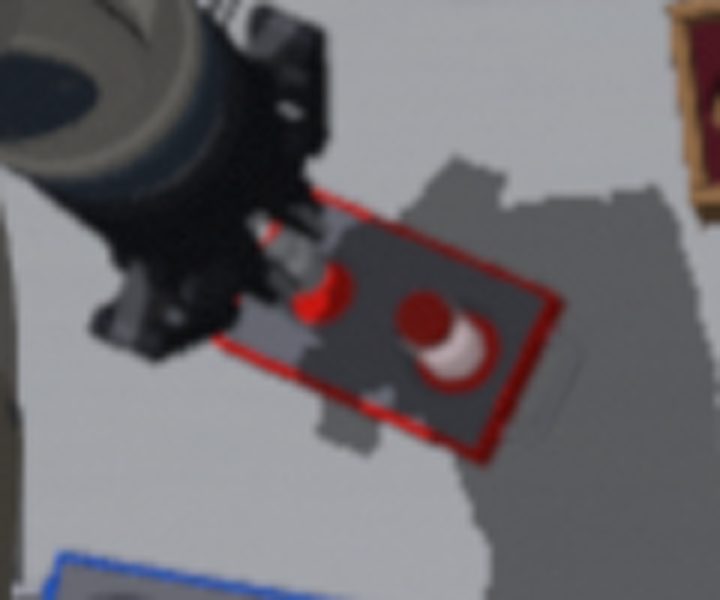

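Request:
play_rows([
  {"rx": 0,"ry": 0,"rz": 0,"tx": 0.5,"ty": -0.1,"tz": 1.0,"fingers": 230},
  {"rx": 0,"ry": 0,"rz": 0,"tx": 0,"ty": 0,"tz": 0.8,"fingers": 230},
  {"rx": 0,"ry": 0,"rz": 0,"tx": 0,"ty": 0,"tz": 0.7,"fingers": 230},
  {"rx": 0,"ry": 0,"rz": 0,"tx": 0,"ty": 0,"tz": 0.6,"fingers": 230},
  {"rx": 0,"ry": 0,"rz": 0,"tx": 0,"ty": 0,"tz": 0.4,"fingers": 230},
  {"rx": 0,"ry": 0,"rz": 0,"tx": 0,"ty": 0,"tz": 0,"fingers": 230},
  {"rx": 0,"ry": 0,"rz": 0,"tx": 0,"ty": 0,"tz": 0,"fingers": 230},
])

```text
t: 20.92
position: [0.6277, 0.2052, -0.0095]
eef_rot: [[0.407, 0.913, -0.0], [0.913, -0.407, -0.0], [-0.0, -0.0, -1.0]]
wrist_force: [0.2, 0.1, -0.0]
opening: 0.196
```

```bash
python3 pl.py .6272 .2036 -.010 66
python3 - <<'E'
from h import *
snap('side','e6',(230,90,350,200),6)
snap('top','e7',(120,120,240,220),6)
E
```

```text
t 20.92 pos [ 0.6277  0.2052 -0.0095] yaw x 65.96 open 0.196 F [ 0.2  0.1 -0. ] j [ 11.  32.  -2.  56.  -0. 125.]
rz total -0.0
tool shift cm (with final yaw) [-0.16  0.01  0.05] norm 0.002 rows 0.041489591256991504
```

View pics/e6.png

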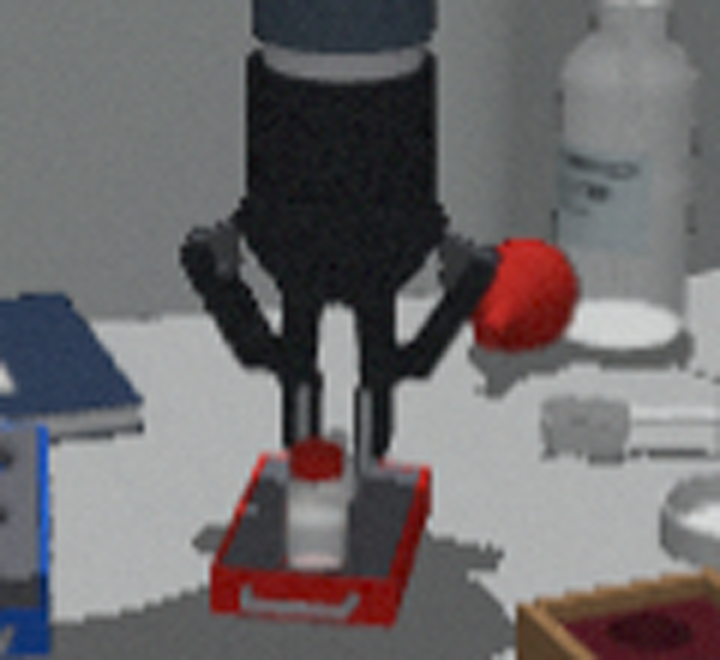

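View pics/e7.png

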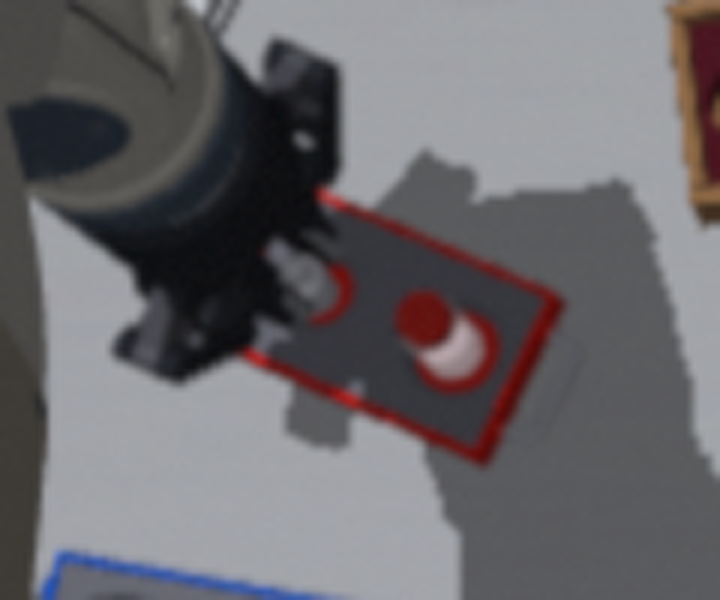

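Request:
play_rows([
  {"rx": 0,"ry": 0,"rz": 0,"tx": 0,"ty": 0,"tz": 0,"fingers": 190},
  {"rx": 0,"ry": 0,"rz": 0,"tx": 0,"ty": 0,"tz": 0,"fingers": 160},
  {"rx": 0,"ry": 0,"rz": 0,"tx": 0,"ty": 0,"tz": 0,"fingers": 130},
  {"rx": 0,"ry": 0,"rz": 0,"tx": 0,"ty": 0,"tz": -1,"fingers": 80},
  {"rx": 0,"ry": 0,"rz": 0,"tx": 0,"ty": 0,"tz": -3.5,"fingers": 40},
  {"rx": 0,"ry": 0,"rz": -7,"tx": 0,"ty": 0,"tz": -4,"fingers": 40},
  {"rx": 0,"ry": 0,"rz": -7,"tx": -2,"ty": -1,"tz": -3,"fingers": 40},
  {"rx": 0,"ry": 0,"rz": 0,"tx": -4,"ty": -1,"tz": 0,"fingers": 40},
  {"rx": 0,"ry": 0,"rz": 0,"tx": -4,"ty": 0,"tz": 0,"fingers": 40},
  {"rx": 0,"ry": 0,"rz": 0,"tx": -4,"ty": 0,"tz": 0,"fingers": 40},
  {"rx": 0,"ry": 0,"rz": 0,"tx": -4,"ty": 0,"tz": 0,"fingers": 40},
  {"rx": 0,"ry": 0,"rz": 0,"tx": -4,"ty": 0,"tz": 0,"fingers": 40},
])

```text
t: 22.02
position: [0.5672, -0.0077, 0.1071]
eef_rot: [[0.174, 0.985, 0.001], [0.985, -0.174, -0.0], [-0.0, 0.001, -1.0]]
wrist_force: [0.6, 0.6, 0.3]
opening: 0.843
```

```bash
python3 pl.py .5415 -.159 .1 80
python3 - <<'E'
from h import *
snap('side','e8',(230,90,350,200),6)
snap('top','e9',(120,120,240,220),6)
E
```

```text
t 22.02 pos [ 0.5672 -0.0077  0.1071] yaw x 79.99 open 0.843 F [0.6 0.6 0.3] j [-9. 19. -6. 65. -0. 91.]
rz total -0.0
tool shift cm (with final yaw) [-15.34   0.1    0.71] norm 0.154 rows 3.6830480847583833
```

View pics/e8.png

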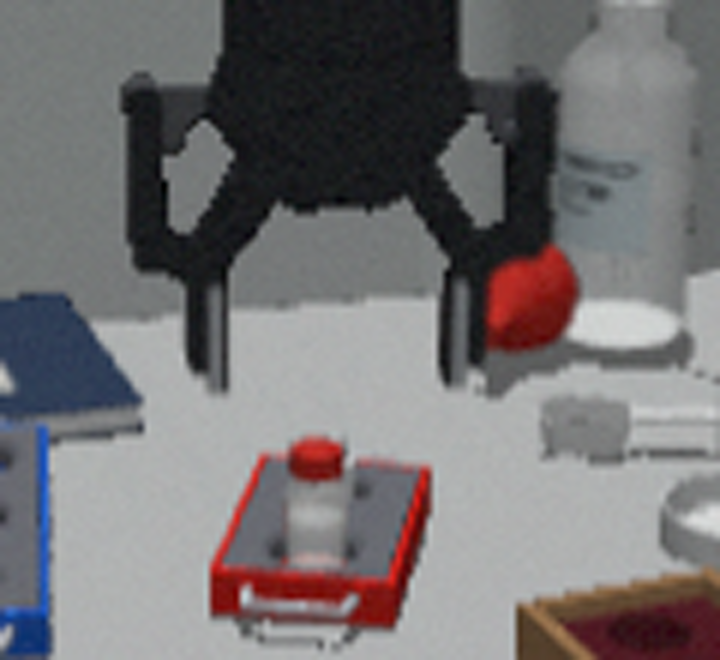

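View pics/e9.png

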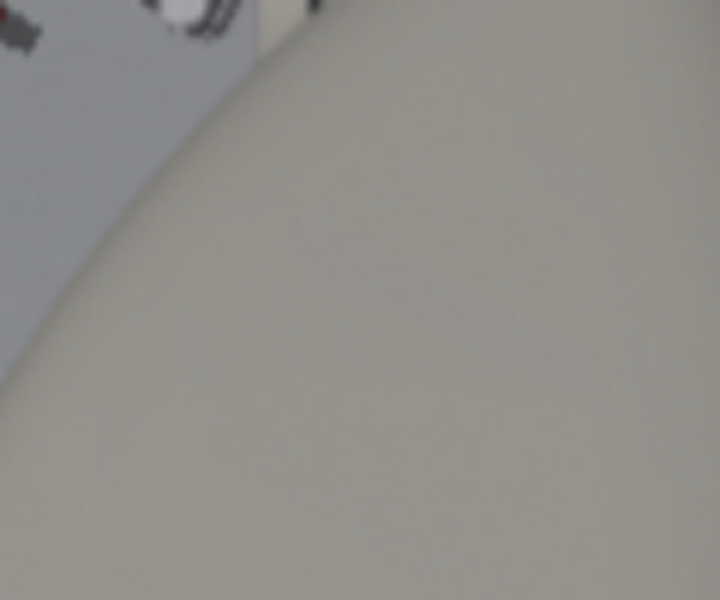

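Request:
play_rows([
  {"rx": 0,"ry": 0,"rz": 0,"tx": -4,"ty": 0,"tz": 0,"fingers": 40},
  {"rx": 0,"ry": 0,"rz": 0,"tx": -4,"ty": 0,"tz": 0,"fingers": 40},
  {"rx": 0,"ry": 0,"rz": 0,"tx": -4,"ty": 0.1,"tz": 0,"fingers": 40},
  {"rx": 0,"ry": 0,"rz": 0,"tx": -3.5,"ty": 0,"tz": 1,"fingers": 40},
  {"rx": 0,"ry": 0,"rz": 0,"tx": 0,"ty": 0,"tz": 1,"fingers": 40},
  {"rx": 0,"ry": 0,"rz": 0,"tx": 0,"ty": 0,"tz": 0,"fingers": 40},
  {"rx": 0,"ry": 0,"rz": 0,"tx": 0,"ty": 0,"tz": 0,"fingers": 40},
])

```text
t: 22.7
position: [0.5415, -0.1585, 0.086]
eef_rot: [[0.175, 0.985, -0.001], [0.985, -0.175, 0.001], [0.001, -0.001, -1.0]]
wrist_force: [0.3, 0.1, 0.5]
opening: 0.842
```

```bash
python3 pl.py .5415 -.159 .007 80
python3 - <<'E'
from h import *
snap('side','f1',(210,120,350,275),4)
E
```

```text
t 22.7 pos [ 0.5415 -0.1585  0.086 ] yaw x 79.94 open 0.842 F [0.3 0.1 0.5] j [-25.  19.  -9.  62.   0.  75.]
rz total -0.1
tool shift cm (with final yaw) [-0.05  0.01  7.9 ] norm 0.079 rows 1.8955653401118644
```

View pics/f1.png

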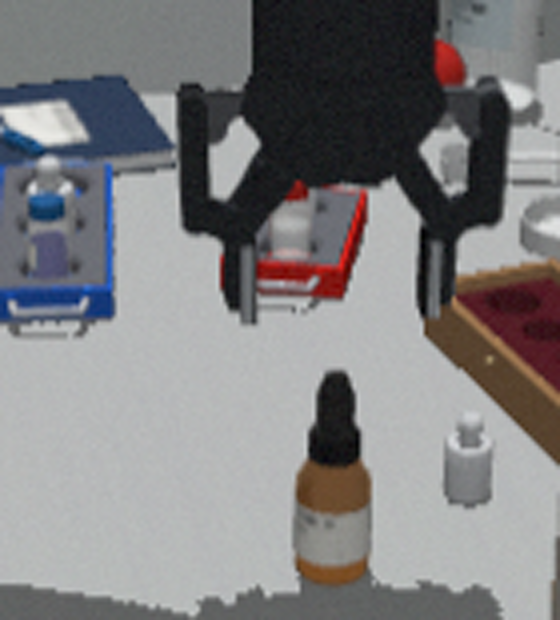

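Run:
```python
from h import *
print(proj('side',[[.5415,-.1585,.103],[.5415,-.1585,0],[.5415,-.1585,.066]]), 'seen teat',337/4+210-.4,374/4+120-.4,'base',332/4+210-.4,572/4+120-.4)
print(at_z('side',293.9,213.1,.103),at_z('side',292.6,262.6,0))
```

```text
[[293.1084273  213.03924569]
 [291.88960716 261.25892089]
 [292.66078368 230.98839818]] seen teat 293.85 213.1 base 292.6 262.6
[ 0.54279929 -0.15905032  0.103     ] [ 0.54156793 -0.16307031  0.        ]
```

Request:
play_rows([
  {"rx": 0,"ry": 0,"rz": 0,"tx": -0.1,"ty": 0,"tz": 3,"fingers": 40},
  {"rx": 0,"ry": 0,"rz": 0,"tx": 0,"ty": 0,"tz": 2.5,"fingers": 40},
  {"rx": 0,"ry": 0,"rz": 0,"tx": 0,"ty": 0,"tz": 1.7,"fingers": 60},
  {"rx": 0,"ry": 0,"rz": 0,"tx": 0,"ty": 0,"tz": 0.7,"fingers": 100},
  {"rx": 0,"ry": 0,"rz": 0,"tx": 0,"ty": 0,"tz": 0,"fingers": 130},
  {"rx": 0,"ry": 0,"rz": 0,"tx": 0,"ty": 0,"tz": 0,"fingers": 150},
  {"rx": 0,"ry": 0,"rz": 0,"tx": 0,"ty": 0,"tz": 0,"fingers": 185},
  {"rx": 0,"ry": 0,"rz": 0,"tx": 0,"ty": 0,"tz": 0,"fingers": 185},
  {"rx": 0,"ry": 0,"rz": 0,"tx": 0,"ty": 0,"tz": 0,"fingers": 185},
], squeeze=40)

```text
t: 23.5
position: [0.5422, -0.1601, 0.008]
eef_rot: [[0.174, 0.985, 0.002], [0.985, -0.174, -0.001], [-0.0, 0.002, -1.0]]
wrist_force: [-0.2, -0.9, 3.4]
opening: 0.394
```

```bash
python3 pl.py .5415 -.159 .007 80
python3 - <<'E'
from h import *
snap('side','f2',(210,120,350,275),4)
E
```

```text
t 23.5 pos [ 0.5422 -0.1601  0.008 ] yaw x 79.97 open 0.394 F [-0.2 -0.9  3.4] j [-25.  23. -15.  52.   0.  75.]
rz total -0.0
tool shift cm (with final yaw) [ 0.1  -0.09  0.1 ] norm 0.002 rows 0.039325457539102236
```

View pics/f2.png

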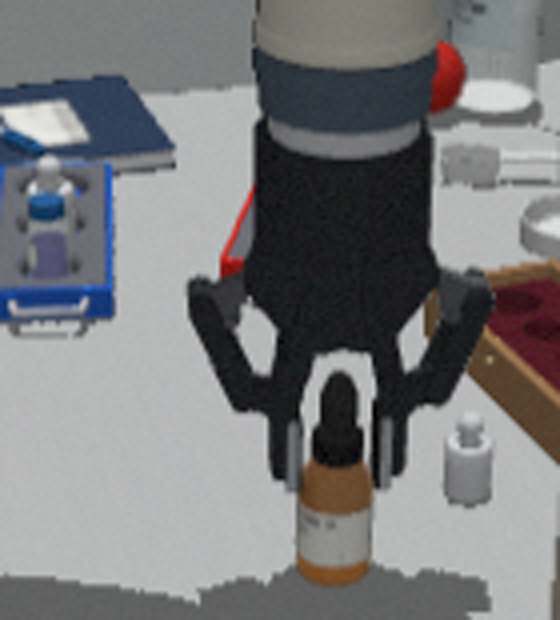

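Request:
play_rows([
  {"rx": 0,"ry": 0,"rz": 0,"tx": 0,"ty": 0,"tz": -2,"fingers": 185},
  {"rx": 0,"ry": 0,"rz": 0,"tx": 0,"ty": 0,"tz": -3.5,"fingers": 185},
  {"rx": 0,"ry": 0,"rz": 0,"tx": 1,"ty": -0.3,"tz": -3.5,"fingers": 185},
  {"rx": 0,"ry": 0,"rz": 0,"tx": 3.6,"ty": -1.2,"tz": 0,"fingers": 185},
  {"rx": 0,"ry": 0,"rz": 0,"tx": 3.6,"ty": -1.2,"tz": 0,"fingers": 185},
  {"rx": 0,"ry": 0,"rz": 0,"tx": 3.6,"ty": -1.2,"tz": 0,"fingers": 185},
  {"rx": 0,"ry": 0,"rz": 0,"tx": 3.6,"ty": -1.2,"tz": 0,"fingers": 185},
  {"rx": 0,"ry": 0,"rz": 0,"tx": 3.6,"ty": -1.2,"tz": 0,"fingers": 185},
  {"rx": 0,"ry": 0,"rz": 0,"tx": 3.6,"ty": -1.2,"tz": 0,"fingers": 185},
  {"rx": 0,"ry": 0,"rz": 0,"tx": 3.6,"ty": -1.2,"tz": 0,"fingers": 185},
  {"rx": 0,"ry": 0,"rz": 0,"tx": 3.6,"ty": -1.2,"tz": 0,"fingers": 185},
  {"rx": 0,"ry": 0,"rz": 0,"tx": 3.6,"ty": -1.2,"tz": 0,"fingers": 185},
])

```text
t: 24.55
position: [0.4899, 0.1899, 0.0974]
eef_rot: [[0.175, 0.985, 0.001], [0.985, -0.175, 0.0], [0.0, 0.001, -1.0]]
wrist_force: [0.6, -0.9, -0.0]
opening: 0.393
```

```bash
python3 pl.py .4789 .2736 .08 80
```

```text
t 24.55 pos [0.4899 0.1899 0.0974] yaw x 79.94 open 0.393 F [ 0.6 -0.9 -0. ] j [ 12.  15. -13.  62.  -0. 112.]
rz total -0.1
tool shift cm (with final yaw) [ 8.05 -2.54  1.74] norm 0.086 rows 2.066860022439526
```

Request:
play_rows([
  {"rx": 0,"ry": 0,"rz": 0,"tx": 3.5,"ty": -1.1,"tz": 0,"fingers": 185},
  {"rx": 0,"ry": 0,"rz": 0,"tx": 3,"ty": -1,"tz": 0,"fingers": 185},
  {"rx": 0,"ry": 0,"rz": 0,"tx": 1.5,"ty": -0.4,"tz": 0.5,"fingers": 185},
  {"rx": 0,"ry": 0,"rz": 0,"tx": 0,"ty": 0,"tz": 2,"fingers": 185},
  {"rx": 0,"ry": 0,"rz": 0,"tx": 0,"ty": 0,"tz": 1.7,"fingers": 185},
  {"rx": 0,"ry": 0,"rz": 0,"tx": 0,"ty": 0,"tz": 0,"fingers": 185},
  {"rx": 0,"ry": 0,"rz": 0,"tx": 0,"ty": 0,"tz": 0,"fingers": 185},
])

```text
t: 25.13
position: [0.4793, 0.2712, 0.0547]
eef_rot: [[0.174, 0.985, -0.001], [0.985, -0.174, -0.001], [-0.001, -0.001, -1.0]]
wrist_force: [-0.2, -0.3, -0.8]
opening: 0.392
```

```bash
python3 pl.py .4789 .2736 .0165 80
python3 - <<'E'
from h import *
snap('side','f3',(170,70,290,180),6)
snap('top','f4',(90,160,210,260),6)
p=arm.get_state()['position']; f=p.copy(); f[2]=p[2]-.008
print(proj('side',[f,[.4789,.2736,.02]]),proj('top',[f,[.4789,.2736,.008]]))
E
```

```text
t 25.13 pos [0.4793 0.2712 0.0547] yaw x 79.96 open 0.392 F [-0.2 -0.3 -0.8] j [ 21.  19. -13.  57.  -0. 121.]
rz total -0.0
tool shift cm (with final yaw) [ 0.23 -0.08  3.82] norm 0.038 rows 0.918992566985598
[[222.47037126 155.62075633]
 [222.21838136 165.45495412]] [[135.17446468 227.21842331]
 [140.59328805 229.72302408]]
```

View pics/f3.png

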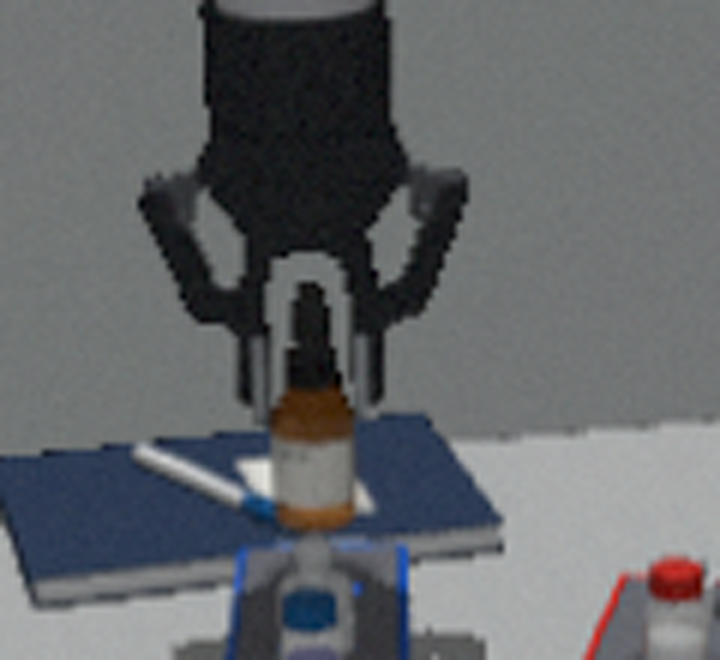

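View pics/f4.png

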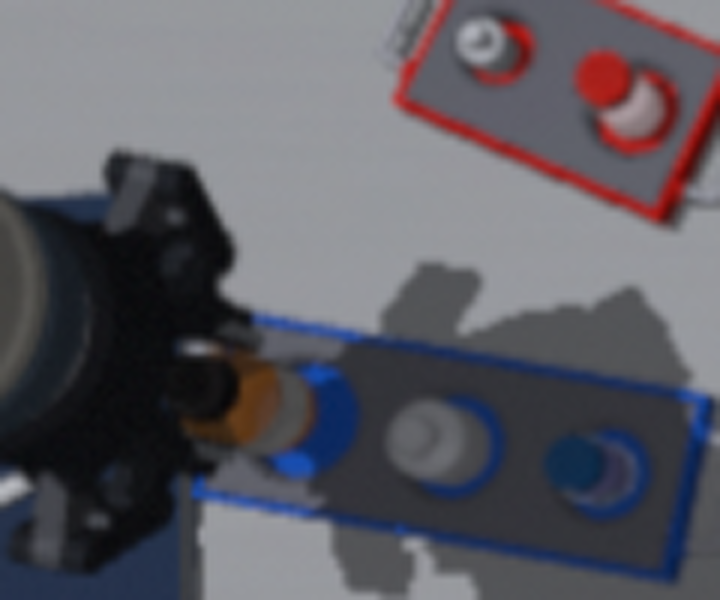

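Request:
play_rows([
  {"rx": 0,"ry": 0,"rz": 0,"tx": 0.3,"ty": 0,"tz": 1.2,"fingers": 185},
  {"rx": 0,"ry": 0,"rz": 0,"tx": 0,"ty": 0,"tz": 0.9,"fingers": 185},
  {"rx": 0,"ry": 0,"rz": 0,"tx": 0,"ty": 0,"tz": 0.8,"fingers": 185},
  {"rx": 0,"ry": 0,"rz": 0,"tx": 0,"ty": 0,"tz": 0.6,"fingers": 185},
  {"rx": 0,"ry": 0,"rz": 0,"tx": 0,"ty": 0,"tz": 0.3,"fingers": 185},
  {"rx": 0,"ry": 0,"rz": 0,"tx": 0,"ty": 0,"tz": 0,"fingers": 185},
  {"rx": 0,"ry": 0,"rz": 0,"tx": 0,"ty": 0,"tz": 0,"fingers": 185},
])

```text
t: 25.82
position: [0.4804, 0.2743, 0.017]
eef_rot: [[0.174, 0.985, -0.0], [0.985, -0.174, 0.0], [0.0, -0.0, -1.0]]
wrist_force: [-0.8, 0.4, -0.7]
opening: 0.394
```

```bash
python3 pl.py .4789 .2736 .0165 80
python3 - <<'E'
from h import *
snap('side','f5',(170,70,290,180),6)
snap('top','f6',(90,160,210,260),6)
E
```

```text
t 25.82 pos [0.4804 0.2743 0.017 ] yaw x 79.96 open 0.394 F [-0.8  0.4 -0.7] j [ 21.  21. -16.  52.   0. 121.]
rz total -0.0
tool shift cm (with final yaw) [-0.09 -0.13  0.05] norm 0.002 rows 0.040371661106520976
```

View pics/f5.png

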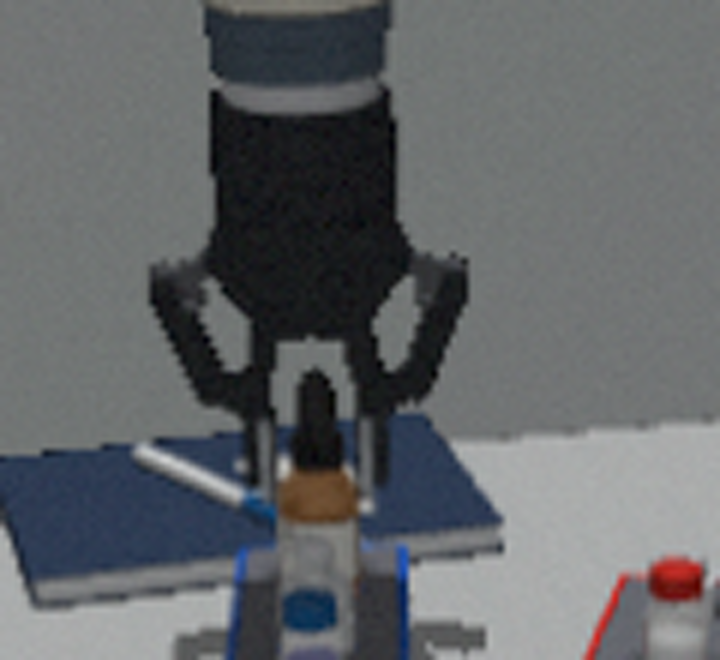

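View pics/f6.png

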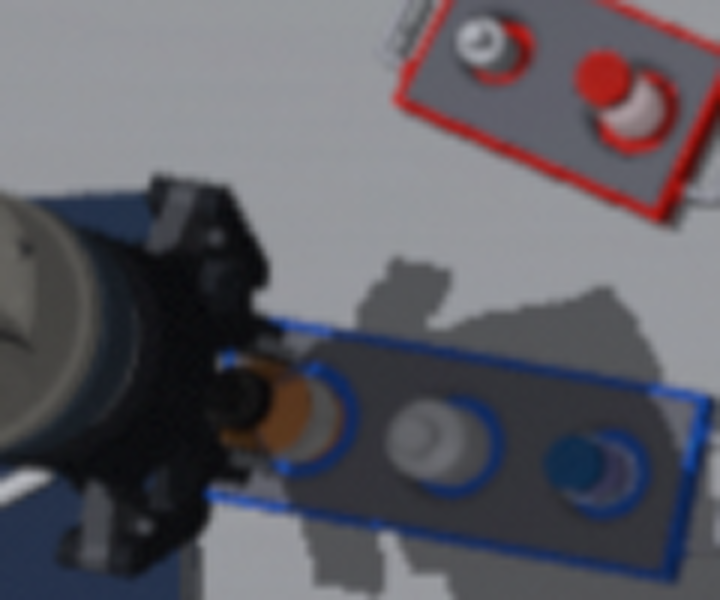

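Request:
play_rows([
  {"rx": 0,"ry": 0,"rz": 0,"tx": 0,"ty": 0,"tz": 0,"fingers": 150},
  {"rx": 0,"ry": 0,"rz": 0,"tx": 0,"ty": 0,"tz": 0,"fingers": 110},
  {"rx": 0,"ry": 0,"rz": 0,"tx": 0,"ty": 0,"tz": 0,"fingers": 70},
  {"rx": 0,"ry": 0,"rz": 0,"tx": 0,"ty": 0,"tz": -1,"fingers": 40},
  {"rx": 0,"ry": 0,"rz": 0,"tx": 0,"ty": 0,"tz": -3,"fingers": 20},
  {"rx": 0,"ry": 0,"rz": 0,"tx": 0,"ty": 0,"tz": -4,"fingers": 20},
  {"rx": 0,"ry": 0,"rz": 0,"tx": 0,"ty": 0,"tz": -4,"fingers": 20},
  {"rx": 0,"ry": 0,"rz": 0,"tx": -3,"ty": 0,"tz": -2,"fingers": 20},
  {"rx": 0,"ry": 0,"rz": 0,"tx": -4,"ty": 0,"tz": 0,"fingers": 20},
  {"rx": 0,"ry": 0,"rz": 0,"tx": -4,"ty": 0,"tz": 0,"fingers": 20},
  {"rx": 0,"ry": 0,"rz": 0,"tx": -4,"ty": 0,"tz": 0,"fingers": 20},
  {"rx": 0,"ry": 0,"rz": 0,"tx": -4,"ty": 0,"tz": 0,"fingers": 20},
])

```text
t: 26.92
position: [0.4465, 0.0859, 0.1579]
eef_rot: [[0.173, 0.985, 0.001], [0.985, -0.173, -0.0], [0.0, 0.001, -1.0]]
wrist_force: [1.1, -0.2, 0.7]
opening: 0.923
```

Request:
play_rows([
  {"rx": 0,"ry": 0,"rz": 0,"tx": -4,"ty": 0,"tz": 0,"fingers": 20},
  {"rx": 0,"ry": 0,"rz": 0,"tx": -4,"ty": 0,"tz": 0,"fingers": 20},
  {"rx": 0,"ry": 0,"rz": 0,"tx": -4,"ty": 0,"tz": 0,"fingers": 20},
  {"rx": 0,"ry": 0,"rz": 0,"tx": -4,"ty": 0,"tz": 0,"fingers": 20},
  {"rx": 0,"ry": 0,"rz": 0,"tx": -4,"ty": 0,"tz": 0,"fingers": 20},
  {"rx": 0,"ry": 0,"rz": 0,"tx": -4,"ty": 0,"tz": 0,"fingers": 20},
  {"rx": 0,"ry": 0,"rz": 0,"tx": -3,"ty": 0,"tz": 0,"fingers": 20},
  {"rx": 0,"ry": 0,"rz": 0,"tx": 0,"ty": 0,"tz": 0,"fingers": 20},
  {"rx": 0,"ry": 0,"rz": 0,"tx": 0,"ty": 0,"tz": 0,"fingers": 20},
])

```text
t: 27.67
position: [0.3997, -0.18, 0.1575]
eef_rot: [[0.178, 0.984, 0.0], [0.984, -0.178, -0.0], [-0.0, 0.0, -1.0]]
wrist_force: [0.0, 0.0, 0.5]
opening: 0.922
```

```bash
python3 pl.py .4789 .2736 .0165 80
python3 - <<'E'
from h import *
snap('top','g1',(115,140,255,265),5.5)
snap('side','g2',(180,120,320,235),5.5)
snap('side','g3'); snap('top','g4')
E
```

```text
t 27.67 pos [ 0.3997 -0.18    0.1575] yaw x 79.76 open 0.922 F [0.  0.  0.5] j [-35.   5. -17.  68.   0.  65.]
rz total -0.2
tool shift cm (with final yaw) [46.05 -0.08 14.1 ] norm 0.482 rows 11.548472051670643
```

View pics/g1.png

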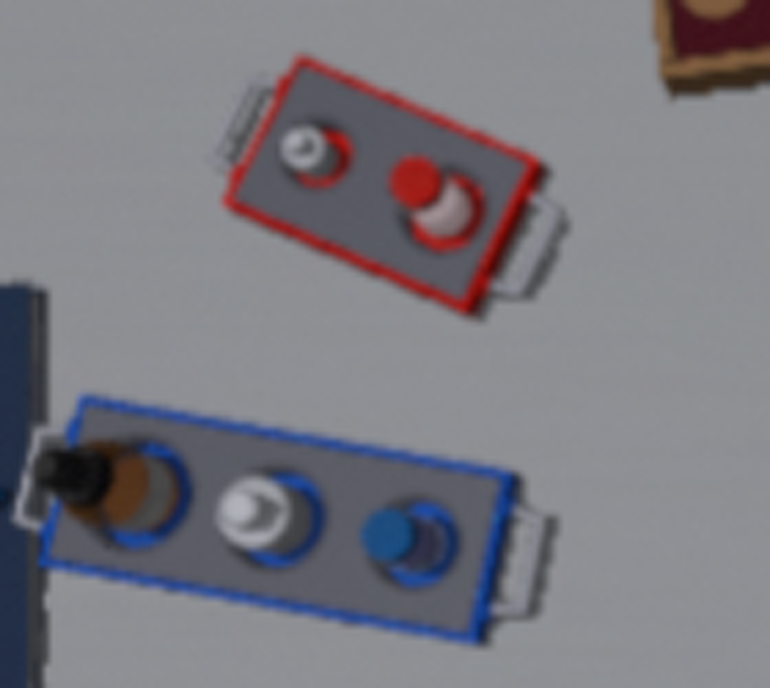

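View pics/g2.png

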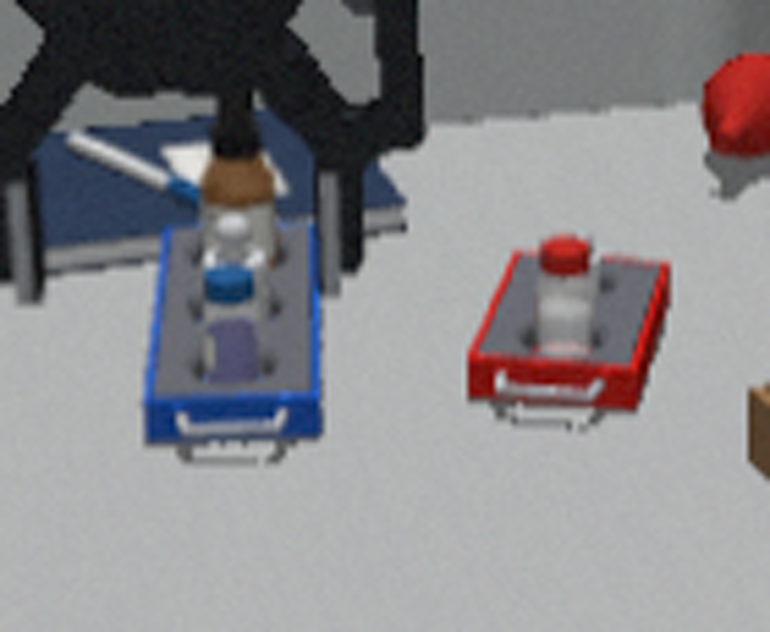

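View pics/g3.png

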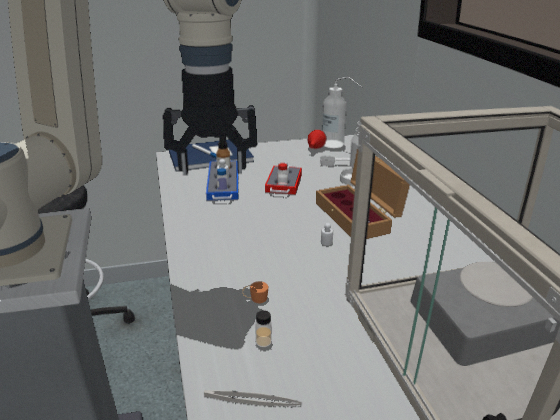

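View pics/g4.png

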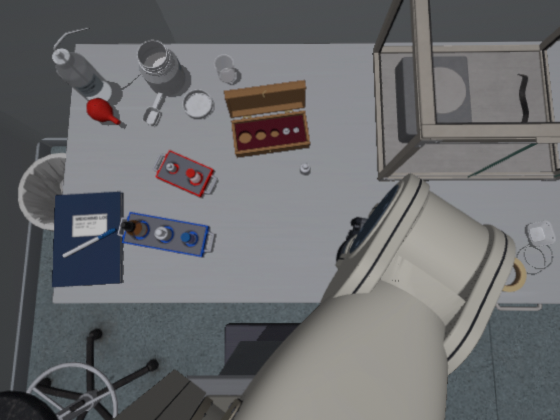

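Run:
```python
from h import *
from ov import pk
B=(.4685,.2145,-10);Rd=(.615,.176,-24)
f=lambda x,y:(x/5.5+115-.4,y/5.5+140-.4)
def loc(p,C):
    t=np.radians(C[2]);d=p[:2]-np.array(C[:2]);return np.round([d@[np.cos(t),np.sin(t)],d@[-np.sin(t),np.cos(t)]],4)
for n,xy,z,C in(('bottle',(62,468),.111,B),('w200',(240,508),.06,B),('blue',(389,535),.062,B),('w50',(306,147),.042,Rd),('red',(416,182),.062,Rd)):
    print(n,loc(at_z('top',*f(*xy),z),C))
s=('side',)
for n,p in(('bottle',(0,.06)),('w200',(0,0)),('blue',(0,-.06))):
    q=pk(B,p[1]); print(n,'expected top side px',proj('side',[*q,{'bottle':.111,'w200':.06,'blue':.062}[n]]))
q=pk(Rd,-.03); print('red',proj('side',[*q,.062])); q=pk(Rd,.03); print('w50',proj('side',[*q,.042]))
g=lambda x,y:(round(x/5.5+180-.4,1),round(y/5.5+120-.4,1))
print('seen w200',g(233,215),'blue',g(229,272),'red',g(566,243),'w50?',g(595,250))
for k in('weight_100g_mid','rubber_stopper_mid','vial_1_mid'):
    for r in arm.place_of(k,'side')[:2]: print(k,r)
print(arm.get_state()['wrist_force'])
```

```text
bottle [0.001  0.0533]
w200 [-0.0002  0.0008]
blue [-0.0007 -0.0609]
w50 [-0.0032  0.0257]
red [-0.0007 -0.0298]
bottle expected top side px [[220.68130495 131.88872464]]
w200 expected top side px [[221.02916154 160.08819509]]
blue expected top side px [[220.42676458 169.28622861]]
red [[281.51636268 164.49085899]]
w50 [[285.21341906 162.52159369]]
seen w200 (222.0, 158.7) blue (221.2, 169.1) red (282.5, 163.8) w50? (287.8, 165.1)
weight_100g_mid {'centre': [233.6, 327.1], 'conf': 0.71}
rubber_stopper_mid {'centre': [290.6, 261.1], 'conf': 0.84}
vial_1_mid {'centre': [326.9, 265.2], 'conf': 0.87}
[ 0.63742133  0.72840179 -0.29434317]
```

Run:
```python
from h import *
from ov import pk
B=(.4685,.2145,-10);Rd=(.615,.176,-24)
cr=(115,150,205,250);s=7
im=arm.camera('top')[:,:,::-1][cr[1]:cr[3],cr[0]:cr[2]]; im=cv2.resize(im,None,fx=s,fy=s,interpolation=cv2.INTER_CUBIC)[:600]
a=np.linspace(0,2*np.pi,50,endpoint=False)
def dr(xy,r,z,col):
    P=np.c_[xy[0]+r*np.cos(a),xy[1]+r*np.sin(a),0*a+z]
    p=(proj('top',P)-np.array(cr[:2])+.5)*s-.5; cv2.polylines(im,[np.round(p*8).astype(int)],True,col,1,cv2.LINE_AA,3)
for C,y,d in((B,.06,((35,8),(24,82),(17,108))),(Rd,.03,((18,8),(18,30)))):
    for dd,z in d: dr(pk(C,y),dd/2000,z/1000,(0,255,255) if z>8 else (0,255,0))
cv2.imwrite('pics/h1.png',im)
```

```text
(no output)
```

View pics/h1.png

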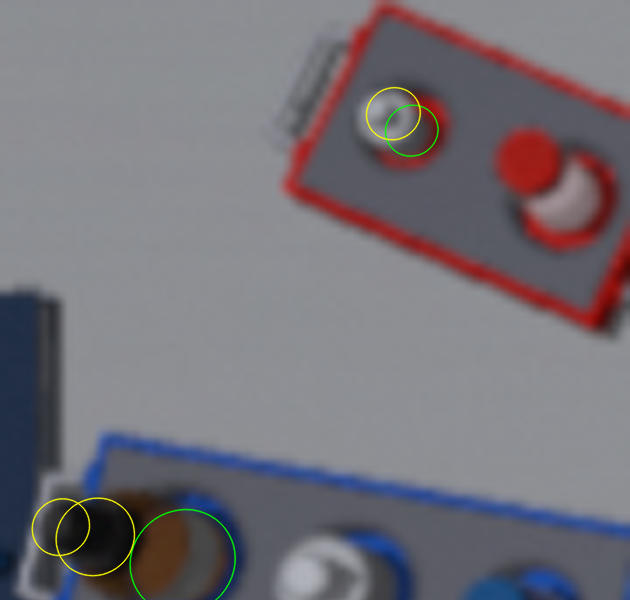

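```bash
python3 -c "
from bench import arm
print(arm.get_state()['t']); print(arm.finish_job())"
```

```text
28.0667
the job is handed in; nothing more can be done
None
```

I made up both kits and handed the job in at about 28 s of the 125 s allowed; `finish_job()` reports no verdict. All five pieces stand in their own pockets in the last pictures:
- **Blue carrier:** dropper bottle, 200 g weight and blue-capped vial.
- **Red carrier:** 50 g weight and red-capped vial.

**Last checks:**
- **Position of four pieces:** the top camera put the 200 g weight and both vials within about 1 mm of their pocket centres. The 50 g weight came out within about 2 mm by overlay. My first hand reading of its knob had given about 5 mm, so the two disagreed.
- **Bottle:** my hand reading of its teat tip came out about 7 mm short of the pocket centre, just inside the 8 mm limit. I put this down to a misread pixel. The foot looked inside the pocket in the picture before release, and the overlay roughly agreed.
- **Height:** the tops of both vials and the 200 g weight matched the seated height in the side view. The bottle and the 50 g weight were mostly hidden there, so I could only judge them seated from the top view and the height at release.
- **Pieces to leave alone:** the 100 g weight, black-capped vial and stopper appear where they started in the side view, within about 2 pixels. The gripper was clear of everything, with no contact force.

**Mismatch along the way:** the pictures showed the open fingertips about 33 mm higher than the reported tool pose puts them, after allowing for the 13 mm the pads stand back when open. I set the grasp and release heights from the pictures.

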